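Couple the lid stay to its ball stud and latch it

ROBOT

A 6-joint arm with a two-finger parallel gripper is mounted at the origin on the work surface. World frame = base frame: x ahead of the robot, y to its left, z up, the work surface at z = 0. Lengths are in m, angles in rad, forces in N, time in s.
With the tool pointing down it reaches from about 0.4 to 0.825 m from the base axis. Payload 7 kg.
Tool frame: the origin (TCP) lies midway between the tips of the shut fingers; the grasp point (between the pads) lies 19 mm behind it (bot.grasp_offset is the distance from the TCP to the grasp point, in m); y points along the fingers, x is the direction in which the jaws open and shut, and the axes are right-handed (so a half turn about y gives the same grasp; the last joint's range is limited). The gripper opens to 88 mm and grips with 3 to 60 N. Pads are 19 mm wide; open, the fingers measure 130 mm over their backs; the gripper's body (78 mm by 193 mm) begins 47 mm behind the grasp point.
Start: joints at [-0.939, 0.359, 0.012, 0, -1.224, -0.288], TCP at [0.227, -0.635, 0.227] pointing down, gripper open.
Joint ranges: [-3.07, 3.07], [-1.43, 2.12], [-1.02, 1.25], [-3.03, 1.67], [-3.05, -0], [-3.03, 3.03]. Speed limits (rad/s): [2.39, 2.39, 3.01, 3.14, 3.14, 3.14].

INTERFACE

Orientations are given as a rotation vector (axis times angle).
In Python, from cell import bot, eyes, models gives the robot as it stands.
- The arm moves only by the tool send_rows, never from a script. Its argument "steps" is a list of rows, each an object of numbers: "dx", "dy", "dz": the shift along the tool's x, y, z in m; "twist": the turn about the tool's y in degrees; "claw": the closure, from 0 (fully open) to 1 (shut). In form: [{"dx": .., "dy": .., "dz": .., "twist": .., "claw": ..}, ...]. A call has 1 to 10 rows; each row is the pose to reach, as a shift and turn from the pose commanded when the call began, along the tool's axes at that moment; what a row does not reach only later rows make up. A row lasts 1/12 s, in which the tool goes at most 41.7 mm and 7.16 degrees, less where a joint would pass 70% of its speed; a pose out of reach is approached as far as the arm can. A call with a gripper value outside its range is refused whole. The fingers move at their own pace and stop on an object; "squeeze" is the grip in N (left out, the last holds). Time passes only in rows, so rows that repeat a pose let the fingers close. It gives the time, the measured TCP pose, the force and the opening at its end, in the units of the state.
- bot.read_state(): the state, without advancing time (a new reading comes with each control period).
- eyes.read_camera(name): name is "side" or "top"; returns a dict with "color" (384x512x3 uint8, red, green, blue), "depth" (384x512 float32, m along the optical axis (not along the pixel's ray), 0 where there is no reading), "fx", "fy", "cx", "cy" (pixels), "k1" (the pictures are not rectified: a ray, as slopes to the right and down, at radius r is drawn at 1 + k1 r^2 times it, then the intrinsics apply), "rvec" (rotation vector, rad) and "tvec" (3), from world to camera coordinates, as OpenCV has them. Camera axes: x right, y down, z forward; pixel columns grow to the right and rows downward; lengths in m; the calibration is good to about 2 mm. A picture is of the moment at which its call begins.
- bot.finish_job(): hands the job in, once; it reports no verdict.
Trained networks look in a picture, given as the dict that the camera call returned (one of the last four; its "shot" number tells which), for a name from the list of things; names that differ only in an ending like _2 or _b are one class to them, and where a whole thing is asked for, a point or a joint stands for the part that bears it (a point fixed in the world has none). Each returns a list of dicts, best first, with "confidence" (0 to 1); they miss things now and then, are a little off and sometimes report something else, mostly with a low value. They report only what shows in the picture. A call takes as long as a camera call. They do not tell look-alikes from the thing itself.
- models.boxes_of(picture, label): "box" ([centre column, centre row, width, height] in pixels, round what is visible of it).
The state is a dict: "time_s": time; "q": joint angles; "qvel": joint speeds; "tau": joint torques, N m; "position": TCP position; "tcp_rot": TCP orientation; "contact_force": force on the tool from outside, world axes, zero at the start; "ft_torque": the same for the moment, N m; "width": opening from 0.0 (shut) to 1.0 (fully open).
Only numpy, scipy, OpenCV 4.12 (cv2) and the standard library are available. Lean on these libraries where they do the work, as an engineer would, in place of code of your own. Each camera call takes 0.05 s, during which the arm holds its last target.

TASK

Lower the loose ball coupler gently onto the ball stud of the white bracket until it sits fully home, with its tail in the rear fork; the stud can be clamped anywhere along its slot, so feel for the ball. Then press the coupler's latch lever all the way down and leave it locked. Do not ram the coupler against the bracket or let it drop onto it, and leave the mug, jar and spanner where they are.

Things in the scene. Friction and masses are not known exactly. Their poses are not given: they have to be found in the camera images.
- lug (a point): Grasp point of the loose bare-metal ball coupler (0.4 to 0.6 kg, 173 mm long), on the centre line of its upright lug: a block 26 mm long (x) by 18 mm wide (y: grasp across this), its top 19 mm above this point and its foot 22 mm below. z up, x forward; the tail runs to -x. The coupler starts standing level on the counter, this point 60 mm up.
- socket (a point): Centre of the coupler's socket mouth, 60 mm straight below the lug point. The socket is a round cup open downward, outside diameter 42 mm, bore 32 mm diameter and 30 mm deep to its ceiling. A narrow slot in the rear of the bore admits the latch claw, which hangs between two cheek plates 16 to 52 mm behind.
- tail_foot (a point): Middle of the underside of the coupler's tail foot (32 mm long, 18 mm wide), 136 mm behind the socket mouth and level with it. The tail bar (18 mm wide, 14 mm high, top 35 mm above the foot's underside) runs from the socket back to this foot.
- lever_pad (a point): On the top face of the dark latch lever (16 mm wide), where a fingertip presses it down; the lever goes on 12 mm beyond. It pivots 30 mm behind and 21 mm below the lug point and leans back and up over the tail bar; this point is 66 mm from the pivot. Right down it lies flat, this point 96 mm behind and 18 mm below the lug point.
- latch (a joint): Latch lever angle in rad: 0 fully raised (30 degrees above the tail bar), 0.524 fully down at its stop. It takes about 6 N at the pad, stays where it is left, and closes only with the ball fully in the socket, because its claw swings in under the ball. While it is down the ball cannot enter.
- anchor: White bracket bolted to the counter, plate 240 x 80 x 10 mm. Origin at counter height under the middle of the stud slot; x runs along the slot, forward, away from the fork; z up. With the coupler home, its x lies along this x, the lug point is 85 mm above the counter (115 mm if the cup's rim stands on the ball's top). Contact of coupler and bracket must stay under 45 N.
- slot (a point): Middle of the stud slot, on the plate's top. The steel ball stud is clamped anywhere from 20 mm behind to 20 mm ahead of here along the bracket's x, on its centre line; that place is NOT reported: find it by feel or sight. It does not move. Ball 30 mm diameter, centre 46 mm above the counter, with a flat top 24 mm across at 55 mm.
- fork (a point): Middle of the floor of the rear fork, 127 mm behind the slot's middle and 25 mm above the counter. A channel 80 mm long (bracket's x) and 24 mm wide inside; the walls rise to 40 mm above the counter and flare outward to about 49 mm. The tail foot rests on its floor when the coupler is home.
- mug_mid (a point): Centre of a white mug, 80 mm diameter, 95 mm high; a bystander.
- jar_mid (a point): Centre of an amber jar with a black cap, 68 mm diameter, 85 mm high; a bystander.
- spanner_mid (a point): Middle of a steel spanner 170 mm long lying on the counter; a bystander.
Things that resemble listed ones, but are neither listed nor needed, are in the scene too. Leave any orange or purple look-alike of the part that bears lug alone.

How it is judged:
By the outcome, as a careful person would: the job done as asked, in the order asked, and still so for the second after the job is handed in, with the robot touching nothing.
It also fails if it takes over 72 s, if anything falls off the work surface, if the arm or the gripper's body presses on something with over 40 N, if the wrist force passes 120 N, or if a joint passes its speed limit or range.

## Working session

There is one attempt and no reset: what is moved stays moved. The work goes in short steps, Python scripts to look and compute and a tool call to move; the robot and the scene stay as the last step left them, time stands still between calls to the robot, and variables do not carry over. Pictures are saved under pics/ and viewed, and the job is handed in when it is done.

Besides the shell and the picture viewer there is one more tool, called in YAML: its name, and indented under it one key for each argument. send_rows: Moves the arm, as the interface text tells. Its arguments: {"type":"object","properties":{"steps":{"type":"array"},"squeeze":{"type":"number"}},"required":["steps"]}

```bash
ls; mkdir -p pics; cat > h.py <<'E'
import numpy as np, cv2
from cell import bot, eyes, models
def cam(n):
    return eyes.read_camera(n)
def save(p,name,crop=None,s=1.5):
    im=p["color"][:,:,::-1]
    if crop: im=im[crop[1]:crop[3],crop[0]:crop[2]]
    im=cv2.resize(im,None,fx=s,fy=s,interpolation=cv2.INTER_CUBIC)
    cv2.imwrite("pics/"+name,im)
def RT(p):
    return cv2.Rodrigues(np.array(p["rvec"],float))[0],np.array(p["tvec"],float)
def KD(p):
    return np.array([[p["fx"],0,p["cx"]],[0,p["fy"],p["cy"]],[0,0,1]]),np.array([p["k1"],0,0,0.])
def px2w(p,u,v,z=None,d=None):
    K,D=KD(p);R,t=RT(p)
    n=cv2.undistortPoints(np.array([[[u,v]]],float),K,D)[0,0]
    ray=R.T@np.array([n[0],n[1],1]);o=-R.T@t
    if z is not None: return o+ray*(z-o[2])/ray[2]
    if d is None: d=p["depth"][int(round(v)),int(round(u))]
    return o+ray*d
def w2px(p,X):
    K,D=KD(p)
    return cv2.projectPoints(np.array(X,float).reshape(-1,1,3),np.array(p["rvec"],float),np.array(p["tvec"],float),K,D)[0][:,0]
def cloud(p):
    K,D=KD(p);R,t=RT(p)
    h,w=p["depth"].shape
    uu,vv=np.meshgrid(np.arange(w),np.arange(h))
    n=cv2.undistortPoints(np.stack([uu,vv],-1).reshape(-1,1,2).astype(float),K,D)[:,0]
    d=p["depth"].reshape(-1,1)
    P=(np.c_[n,np.ones(len(n))]*d-t)@R
    P[d[:,0]==0]=np.nan
    return P.reshape(h,w,3)
E
python3 - <<'E'
from h import *
s=bot.read_state();print(s, bot.grasp_offset)
for n in("top","side"):
    p=cam(n);save(p,n+"0.png")
    print(n,[p[k] for k in("fx","fy","cx","cy","k1","rvec","tvec","shot")])
    for l in("lug","lever_pad","anchor","slot","fork","mug_mid","jar_mid","spanner_mid","socket","tail_foot"):
        print(l,[(np.round(b["box"]),round(b["confidence"],2)) for b in models.boxes_of(p,l)])
E
```

```text
pics
{'time_s': 0.0, 'q': array([-9.38892261e-01,  3.59409618e-01,  1.11027477e-02, -3.42811654e-04,
       -1.22408527e+00, -2.88114698e-01]), 'qvel': array([ 0.00048576,  0.00034631, -0.00172424, -0.00052875, -0.00087734,
       -0.00020531]), 'tau': array([ 1.57056500e-03, -5.82719922e+01,  2.93049037e+01,  6.99721187e+00,
        6.69759684e-03, -1.57079594e-04]), 'position': array([ 0.22734706, -0.63507145,  0.2256284 ]), 'tcp_rot': array([-1.02506667, -1.45808708,  1.45663337]), 'contact_force': array([-0.04187104,  0.03524664,  0.34055472]), 'ft_torque': array([0.0123099 , 0.03316419, 0.02581006]), 'width': 0.9962408574608886} 0.0188
top [362.32657747103707, 362.32657747103707, 255.43023563407806, 190.29876421320952, -0.0828115887667464, array([ 2.1558876 , -2.17881802,  0.15231915]), array([0.06098111, 0.57117761, 1.16716725]), 1]
lug [(array([138., 258.,  55.,  15.]), 0.96), (array([216., 200.,  23.,  49.]), 0.73), (array([244., 253.,  32.,  46.]), 0.7)]
lever_pad [(array([246., 252.,  12.,  18.]), 0.64), (array([200., 136.,  13.,  17.]), 0.57), (array([210., 201.,  11.,  13
[... 1099 characters left out ...]
.,   5.]), 0.45), (array([299., 210.,  20.,  12.]), 0.43)]
anchor [(array([263., 177.,  64.,  32.]), 0.74)]
slot [(array([279., 136.,  19.,  26.]), 0.71), (array([266., 175.,  68.,  31.]), 0.6)]
fork [(array([264., 174.,  61.,  31.]), 0.75)]
mug_mid [(array([195., 180.,  26.,  34.]), 0.57)]
jar_mid [(array([280., 136.,  16.,  28.]), 0.6)]
spanner_mid [(array([220., 277.,  54.,  36.]), 0.79)]
socket [(array([172., 222.,  53.,  23.]), 0.94), (array([241., 226.,  44.,  35.]), 0.81), (array([277., 315.,  36.,  61.]), 0.65)]
tail_foot [(array([241., 225.,  49.,  38.]), 0.91), (array([274., 316.,  34.,  60.]), 0.91), (array([297., 214.,  55.,  28.]), 0.83), (array([172., 225.,  52.,  25.]), 0.77)]
```

View pics/top0.png

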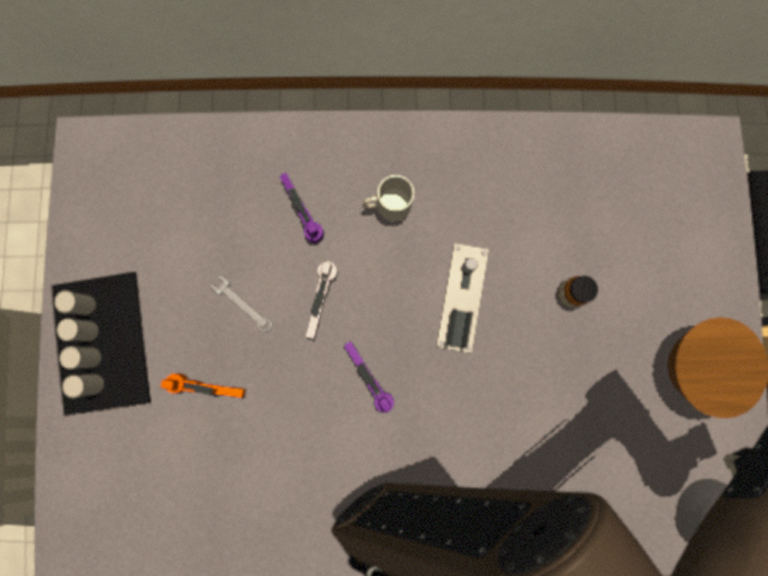

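View pics/side0.png

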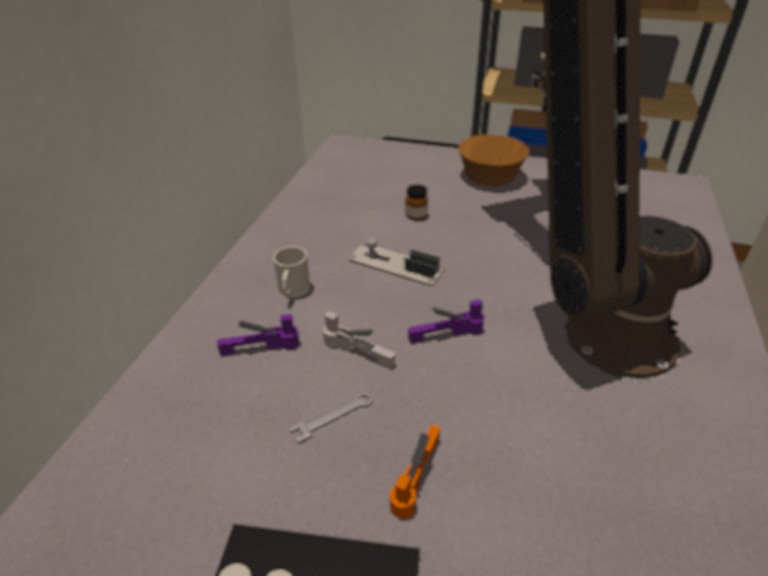

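The top image shows four coupler shapes: bare metal/white at (215,200), purple at (201,139), purple at (246,251), orange at (136,257). The bare-metal one at (215,200) fits; the coloured ones are the named look-alikes. I'll enlarge it and the bracket and measure both.

```bash
python3 - <<'E'
from h import *
p=cam("top");q=cam("side")
import pickle;pickle.dump((p,q),open("shot0.pkl","wb"))
a=p["color"][165:240,190:240,::-1];b=p["color"][155:245,285:335,::-1]
a=cv2.resize(a,(400,600),interpolation=cv2.INTER_CUBIC);b=cv2.resize(b,(333,600),interpolation=cv2.INTER_CUBIC)
cv2.imwrite("pics/crop_top.png",np.hstack([a,b]))
save(q,"crop_side.png",(205,150,305,250),6)
C=cloud(p)
for nm,(u0,v0,u1,v1) in dict(coup=(200,170,232,230),br=(288,158,330,240)).items():
    P=C[v0:v1,u0:u1].reshape(-1,3);print(nm,len(P),np.isnan(P[:,0]).sum(),np.nanmin(P,0),np.nanmax(P,0))
    Q=P[P[:,2]>0.006 if nm=='br' else P[:,2]>0.012];print(len(Q),Q.mean(0), np.linalg.eigh(np.cov(Q[:,:2].T)))
    Q=P[np.argsort(-np.nan_to_num(P[:,2]))[:12]];print(np.round(Q,3))
print(px2w(p,218,180,z=0.08),px2w(p,207,223,z=0.035),px2w(p,312,177,z=.055))
E
```

```text
coup 1920 10 [ 0.44492783  0.1364003  -0.00946763] [0.64860454 0.24408071 0.08213165]
404 [0.55054196 0.19216996 0.04650024] EighResult(eigenvalues=array([7.73761746e-05, 2.50242326e-03]), eigenvectors=array([[-0.26336782, -0.96469549],
       [-0.96469549,  0.26336782]]))
[[0.613 0.185 0.082]
 [0.6   0.181 0.082]
 [0.607 0.185 0.081]
 [0.597 0.178 0.081]
 [0.597 0.185 0.081]
 [0.604 0.172 0.081]
 [0.61  0.178 0.08 ]
 [0.604 0.178 0.08 ]
 [0.597 0.175 0.08 ]
 [0.601 0.175 0.08 ]
 [0.613 0.178 0.08 ]
 [0.613 0.172 0.08 ]]
br 3444 15 [ 0.40759689 -0.20336864 -0.00950154] [ 0.68897576 -0.0535507   0.06030814]
1590 [ 0.54480384 -0.12319605  0.01703221] EighResult(eigenvalues=array([0.00053283, 0.00488106]), eigenvectors=array([[-0.19605121, -0.98059366],
       [-0.98059366,  0.19605121]]))
[[ 0.607 -0.137  0.06 ]
 [ 0.607 -0.134  0.06 ]
 [ 0.608 -0.14   0.059]
 [ 0.614 -0.128  0.058]
 [ 0.614 -0.148  0.057]
 [ 0.621 -0.128  0.057]
 [ 0.608 -0.147  0.057]
 [ 0.621 -0.145  0.057]
 [ 0.618 -0.144  0.057]
 [ 0.615 -0.134  0.056]
 [ 0.611 -0.141  0.056]
 [ 0.464 -0.088  0.056]]
[0.60050201 0.17510913 0.08      ] [0.46525959 0.21491908 0.035     ] [ 0.61156022 -0.13127043  0.055     ]
```

View pics/crop_top.png

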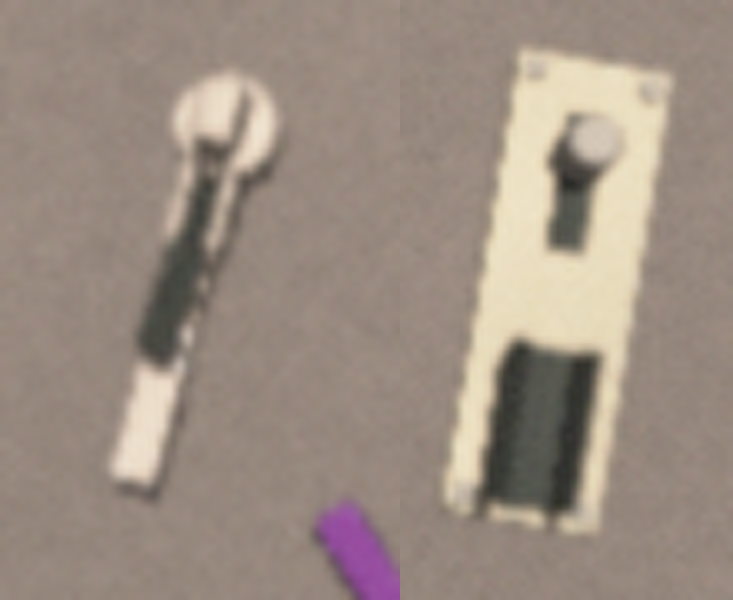

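View pics/crop_side.png

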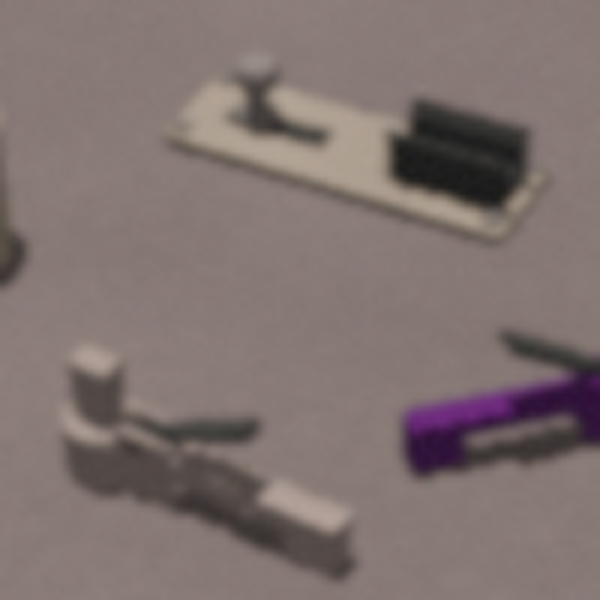

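The crop confirms it: bare metal with a grey raised lever is the real coupler, lug toward the top of the image. The bracket's stud sits near the front end of the slot at about (314,176). Next I'll measure with plane-rectified images.

```bash
cat >> h.py <<'E'
def ortho(p,x0,x1,y0,y1,z,mm=0.5):
    xs=np.arange(x1,x0,-mm/1000);ys=np.arange(y1,y0,-mm/1000)
    X=np.stack(np.broadcast_arrays(xs[:,None],ys[None,:],np.full((1,1),z)),-1)
    uv=w2px(p,X.reshape(-1,3)).reshape(len(xs),len(ys),2).astype(np.float32)
    return cv2.remap(p["color"],uv[...,0],uv[...,1],cv2.INTER_CUBIC)[:,:,::-1].copy()
def grid(im,x1,y1,mm=0.5,step=20):
    h,w=im.shape[:2];k=int(step/mm)
    # lines at multiples of step mm
    import math
    x=math.floor(x1*1000/step)*step
    while (x1*1000-x)/mm<h:
        r=int(round((x1*1000-x)/mm));cv2.line(im,(0,r),(w,r),(0,200,255),1);cv2.putText(im,str(x),(0,r-1),0,.35,(0,0,255),1);x-=step
    y=math.floor(y1*1000/step)*step
    while (y1*1000-y)/mm<w:
        c=int(round((y1*1000-y)/mm));cv2.line(im,(c,0),(c,h),(0,200,255),1);cv2.putText(im,str(y),(c,10),0,.35,(0,0,255),1);y-=step
    return im
E
python3 - <<'E'
from h import *
import pickle
p,q=pickle.load(open("shot0.pkl","rb"))
for c in(p,q):
    R,t=RT(c);print("cam",-R.T@t)
# bracket plate
from itertools import product
def mask_rect(im,m):
    m=m.astype(np.uint8);n,l,s,_=cv2.connectedComponentsWithStats(m);i=1+np.argmax(s[1:,4]);m=(l==i).astype(np.uint8)
    c=cv2.findContours(m,cv2.RETR_EXTERNAL,cv2.CHAIN_APPROX_NONE)[0][0]
    return m,cv2.minAreaRect(c),s[i]
B=(.40,.70,-.21,-.05)
im=ortho(p,*B,0.01)
lab=cv2.cvtColor(im,cv2.COLOR_BGR2LAB).astype(int)
m=(lab[...,0]>165)
m2,r,s=mask_rect(im,m)
(cx,cy),wh,ang=r
box=cv2.boxPoints(r);print("plate size mm",np.array(wh)*.5,ang,"corners",[(round(B[1]-v*.0005,4),round(B[3]-u*.0005,4)) for u,v in box])
cv2.polylines(im,[box.astype(int)],True,(0,0,255),1)
im2=grid(ortho(p,*B,0.055),B[1],B[3])
cv2.imwrite("pics/br.png",np.hstack([im,im2]))
A=(.43,.67,.13,.25)
i1=grid(ortho(p,*A,0.079),A[1],A[3]);i2=grid(ortho(p,*A,0.035),A[1],A[3])
cv2.imwrite("pics/cp.png",np.hstack([i1,i2]))
E
```

```text
cam [0.42619563 0.07821613 1.22657306]
cam [0.24710629 0.98406158 0.86592082]
plate size mm [ 84.10180664 243.61697388] 11.238133430480957 corners [(np.float32(0.4365), np.float32(-0.0597)), (np.float32(0.6755), np.float32(-0.1072)), (np.float32(0.6591), np.float32(-0.1897)), (np.float32(0.4201), np.float32(-0.1422))]
```

View pics/br.png

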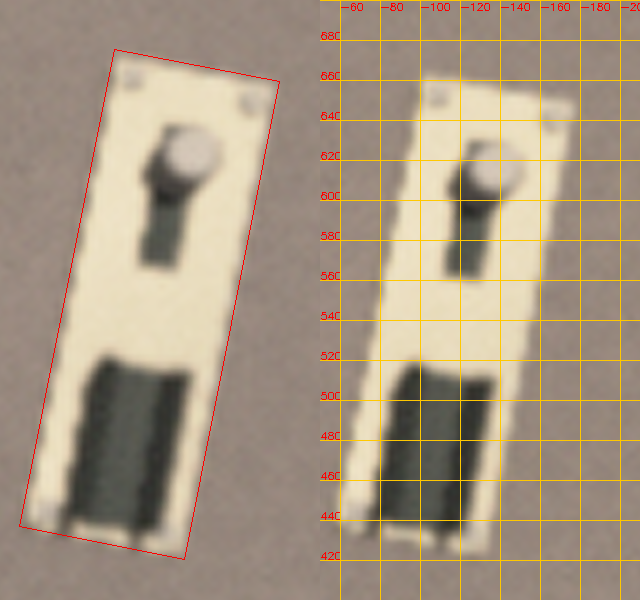

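View pics/cp.png

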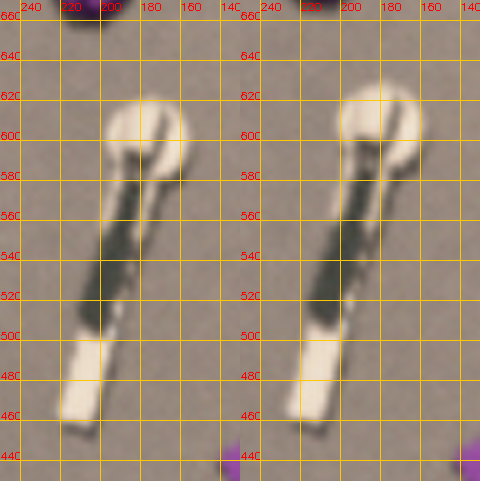

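```bash
cat >> h.py <<'E'
def boxpts(x0,x1,y0,y1,z0,z1):
    c=np.array([[x,y,z] for z in(z0,z1) for x,y in((x0,y0),(x1,y0),(x1,y1),(x0,y1))])
    e=[(0,1),(1,2),(2,3),(3,0),(4,5),(5,6),(6,7),(7,4),(0,4),(1,5),(2,6),(3,7)]
    return [c[list(k)] for k in e]
def circ(r,z,n=24):
    a=np.linspace(0,2*np.pi,n+1);return [np.c_[r*np.cos(a),r*np.sin(a),0*a+z]]
def coupler():   # frame: lug point
    return boxpts(-.013,.013,-.009,.009,-.022,.019)+circ(.021,-.060)+circ(.021,-.022)+boxpts(-.152,-.12,-.009,.009,-.060,-.025)+boxpts(-.12,-.02,-.009,.009,-.039,-.025)
def bracket(b):
    return boxpts(-.152-.02,.068,-.04,.04,0,.01)+circ(.012,.055)
def pose(segs,xyz,yaw):
    c,s=np.cos(yaw),np.sin(yaw);R=np.array([[c,-s,0],[s,c,0],[0,0,1]])
    return [g@R.T+np.array(xyz) for g in segs]
def overlay(p,segsets,crop,s,name):
    u0,v0,u1,v1=crop
    im=cv2.resize(p["color"][v0:v1,u0:u1,::-1],None,fx=s,fy=s,interpolation=cv2.INTER_CUBIC)
    raw=im.copy()
    for segs,col in segsets:
        for g in segs:
            uv=((w2px(p,g)+.5-[u0,v0])*s-.5)
            cv2.polylines(im,[np.round(uv*8).astype(np.int32)],False,col,1,cv2.LINE_AA,3)
    cv2.imwrite("pics/"+name,np.hstack([raw,im]))
E
python3 - <<'E'
from h import *
import pickle
p,q=pickle.load(open("shot0.pkl","rb"))
S=[(pose(coupler(),(.608,.1795,.06),np.radians(-14.45)),(0,0,255))]
overlay(p,S,(190,165,240,240),8,"ov1.png")
overlay(q,S,(205,195,275,255),5.6,"ov2.png")
B=[(pose(circ(.012,.055)+circ(.015,.046),(.617,-.137,0),0),(0,0,255)),(pose(boxpts(-.12,.12,-.04,.04,0,.01),(.5478,-.1247,0),np.radians(-11.24)),(0,150,0))]
overlay(p,B,(285,155,335,245),6.6,"ov3.png")
overlay(q,B,(225,150,305,200),5,"ov4.png")
E
```

```text
(no output)
```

View pics/ov1.png

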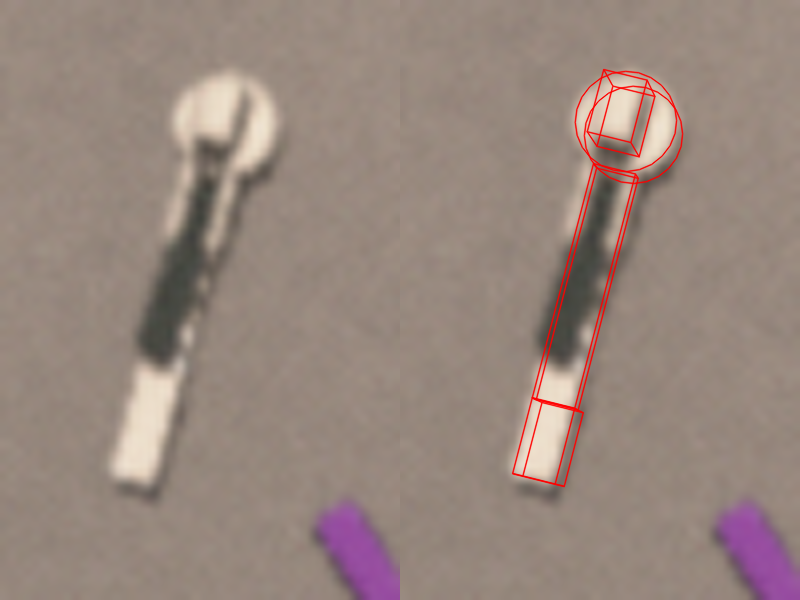

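View pics/ov2.png

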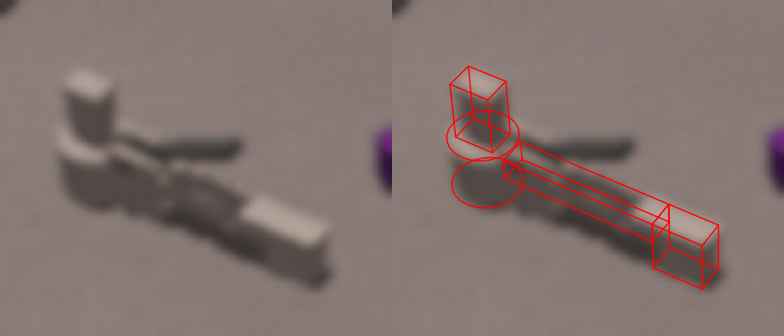

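View pics/ov3.png

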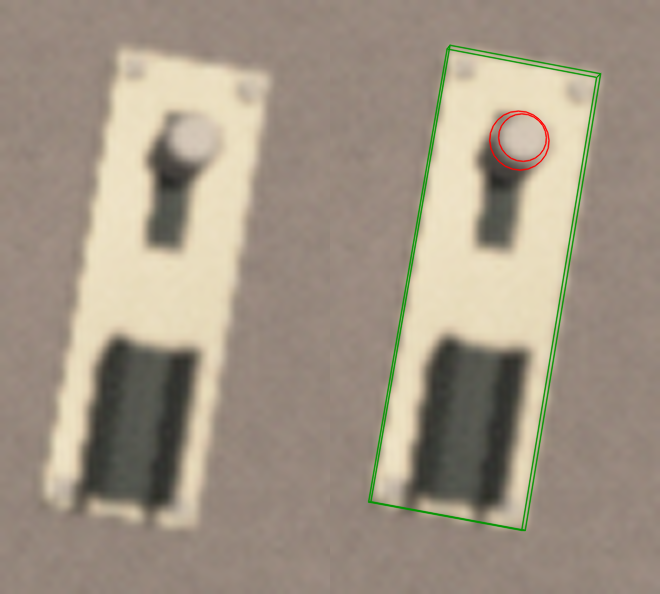

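View pics/ov4.png

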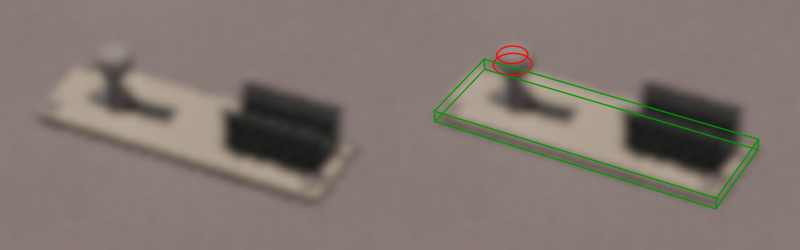

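```bash
cat >> h.py <<'E'
from scipy.spatial.transform import Rotation as Ro
def tool(s=None):
    s=s or bot.read_state();return np.array(s["position"]),Ro.from_rotvec(s["tcp_rot"]).as_matrix()
def to(x,y,z,yaw_deg=None):
    P,R=tool();d=R.T@(np.array([x,y,z])-P)
    out="dx %.4f dy %.4f dz %.4f"%tuple(d)
    if yaw_deg is not None:
        jaw=np.radians(yaw_deg+90);t=np.array([np.cos(jaw),np.sin(jaw),0])
        best=[]
        for sg in(1,-1):
            v=R.T@(sg*t);ang=np.degrees(np.arctan2(-v[2],v[0]))  # rot about +y: x->(c,0,-s)
            best.append(round(ang,2))
        out+=" twist %s"%best
    print(out)
E
python3 - <<'E'
from h import *
P,R=tool();print(P,np.round(R,3));to(.608,.1795,.15,-14.45)
E
```

```text
[ 0.22746929 -0.63549043  0.22657771] [[-0.337  0.    -0.941]
 [ 0.941 -0.    -0.337]
 [-0.    -1.    -0.   ]]
dx 0.6390 dy 0.0766 dz -0.6330 twist [np.float64(34.15), np.float64(-145.85)]
```

send_rows:
  steps:
    - {"dx":0.03,"dy":0,"dz":-0.03,"twist":2,"claw":0}
    - {"dx":0.639,"dy":0,"dz":-0.633,"twist":34.15,"claw":0}
    - {"dx":0.639,"dy":0,"dz":-0.633,"twist":34.15,"claw":0}
    - {"dx":0.639,"dy":0,"dz":-0.633,"twist":34.15,"claw":0}
    - {"dx":0.639,"dy":0,"dz":-0.633,"twist":34.15,"claw":0}
    - {"dx":0.639,"dy":0,"dz":-0.633,"twist":34.15,"claw":0}
    - {"dx":0.639,"dy":0,"dz":-0.633,"twist":34.15,"claw":0}
    - {"dx":0.639,"dy":0,"dz":-0.633,"twist":34.15,"claw":0}

```text
time_s: 1.87
position: [0.3651, -0.341, 0.2269]
tcp_rot: [-1.319, -1.021, 1.021]
contact_force: [1.0, 0.7, 0.8]
width: 0.998
```

```bash
python3 - <<'E'
from h import *
s=bot.read_state();print(s["q"],s["position"],s["contact_force"]);to(.608,.1795,.16,-14.45)
E
```

```text
[-3.57220731e-01  6.65463189e-02 -3.65466654e-01  4.60892375e-05
 -1.13801396e+00 -1.46671095e+00] [ 0.36511216 -0.34101258  0.22692639] [1.00376978 0.71015255 0.75935195]
dx 0.5648 dy 0.0669 dz -0.1047 twist [np.float64(-0.05), np.float64(179.95)]
```

send_rows:
  steps:
    - {"dx":0.565,"dy":0,"dz":-0.105,"twist":0,"claw":0}
    - {"dx":0.565,"dy":0,"dz":-0.105,"twist":0,"claw":0}
    - {"dx":0.565,"dy":0,"dz":-0.105,"twist":0,"claw":0}
    - {"dx":0.565,"dy":0,"dz":-0.105,"twist":0,"claw":0}
    - {"dx":0.565,"dy":0,"dz":-0.105,"twist":0,"claw":0}
    - {"dx":0.565,"dy":0,"dz":-0.105,"twist":0,"claw":0}
    - {"dx":0.565,"dy":0,"dz":-0.105,"twist":0,"claw":0}
    - {"dx":0.565,"dy":0,"dz":-0.105,"twist":0,"claw":0}
    - {"dx":0.565,"dy":0,"dz":-0.105,"twist":0,"claw":0}
    - {"dx":0.565,"dy":0,"dz":-0.105,"twist":0,"claw":0}

```text
time_s: 2.7
position: [0.5412, 0.0372, 0.2271]
tcp_rot: [-1.318, -1.023, 1.021]
contact_force: [1.4, -0.9, 0.5]
width: 1.0
```

send_rows:
  steps:
    - {"dx":0.152,"dy":0.02,"dz":-0.03,"twist":0,"claw":0}
    - {"dx":0.152,"dy":0.04,"dz":-0.03,"twist":0,"claw":0}
    - {"dx":0.152,"dy":0.06,"dz":-0.03,"twist":0,"claw":0}
    - {"dx":0.152,"dy":0.067,"dz":-0.03,"twist":0,"claw":0}
    - {"dx":0.152,"dy":0.067,"dz":-0.03,"twist":0,"claw":0}
    - {"dx":0.152,"dy":0.067,"dz":-0.03,"twist":0,"claw":0}

```text
time_s: 3.2
position: [0.607, 0.176, 0.1566]
tcp_rot: [-1.317, -1.019, 1.027]
contact_force: [-0.3, 0.1, 0.3]
width: 0.998
```

```bash
python3 - <<'E'
from h import *
s=bot.read_state();print(s["time_s"],s["q"],s["position"],s["contact_force"],s["ft_torque"]);to(.608,.1795,.044,-14.45)
p=cam("top");q=cam("side")
S=[(pose(coupler(),(.608,.1795,.06),np.radians(-14.45)),(0,0,255)),(pose(circ(.005,0),s["position"],0),(0,255,0))]
overlay(p,S,(180,140,270,240),4.4,"m1.png");overlay(q,S,(190,140,300,255),3.6,"m2.png")
E
```

```text
3.2 [ 5.90323414e-01  3.42370278e-01 -1.78641893e-01 -3.56807796e-04
 -1.05443127e+00 -2.41122844e+00] [0.60703551 0.17599692 0.15662709] [-0.27324668  0.1350284   0.28951912] [-0.11758973 -0.01457931  0.02519113]
dx 0.0040 dy 0.1126 dz -0.0004 twist [np.float64(0.11), np.float64(-179.89)]
```

View pics/m2.png

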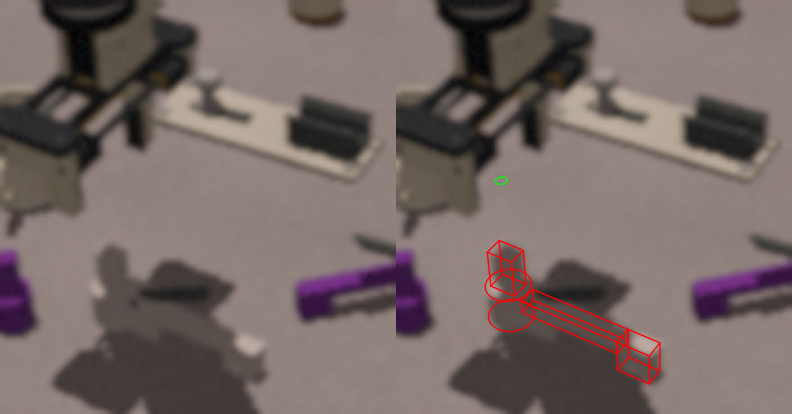

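The side view shows the fingers straddling the coupler lug: tips at about (70,215) and (135,150), midpoint over the lug. I'll descend and grip.

send_rows:
  steps:
    - {"dx":0.004,"dy":0.03,"dz":0,"twist":0,"claw":0}
    - {"dx":0.004,"dy":0.055,"dz":0,"twist":0,"claw":0}
    - {"dx":0.004,"dy":0.08,"dz":0,"twist":0,"claw":0}
    - {"dx":0.004,"dy":0.095,"dz":0,"twist":0,"claw":0}
    - {"dx":0.004,"dy":0.107,"dz":0,"twist":0,"claw":0}
    - {"dx":0.004,"dy":0.112,"dz":0,"twist":0,"claw":0}
    - {"dx":0.004,"dy":0.112,"dz":0,"twist":0,"claw":0}

```text
time_s: 3.88
position: [0.6086, 0.1778, 0.0478]
tcp_rot: [-1.318, -1.021, 1.021]
contact_force: [-0.2, -0.1, 0.2]
width: 1.001
```

```bash
python3 - <<'E'
from h import *
s=bot.read_state();print(s["time_s"],s["position"],s["contact_force"],s["ft_torque"]);to(.608,.1795,.044,-14.45)
p=cam("top");q=cam("side")
S=[(pose(coupler(),(.608,.1795,.06),np.radians(-14.45)),(0,0,255)),(pose(circ(.005,0),s["position"],0),(0,255,0))]
overlay(q,S,(190,170,270,255),4.6,"m3.png");overlay(p,S,(180,140,270,240),4.4,"m4.png")
E
```

```text
3.8833 [0.60863375 0.17775751 0.04784568] [-0.15064421 -0.14358489  0.20242795] [-0.06453123 -0.04641835 -0.02714853]
dx 0.0015 dy 0.0038 dz 0.0010 twist [np.float64(-0.05), np.float64(179.95)]
```

View pics/m3.png

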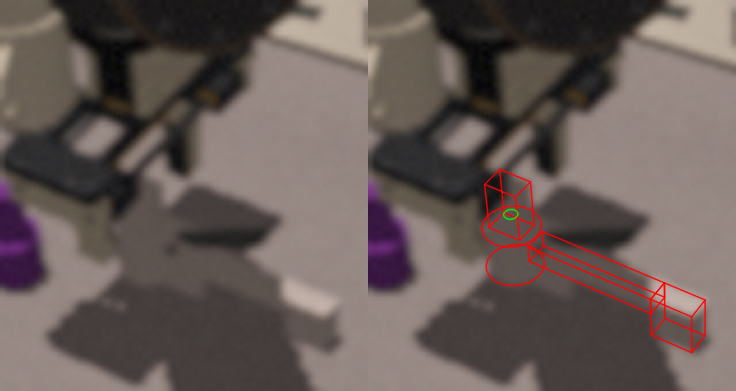

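send_rows:
  steps:
    - {"dx":0.001,"dy":0.004,"dz":0.001,"twist":0,"claw":0}
    - {"dx":0.001,"dy":0.004,"dz":0.001,"twist":0,"claw":0.4}
    - {"dx":0.001,"dy":0.004,"dz":0.001,"twist":0,"claw":0.6}
    - {"dx":0.001,"dy":0.004,"dz":0.001,"twist":0,"claw":0.7}
    - {"dx":0.001,"dy":0.004,"dz":0.001,"twist":0,"claw":0.8}
    - {"dx":0.001,"dy":0.004,"dz":0.001,"twist":0,"claw":0.9}
    - {"dx":0.001,"dy":0.004,"dz":0.001,"twist":0,"claw":1}
    - {"dx":0.001,"dy":0.004,"dz":0.001,"twist":0,"claw":1}
  squeeze: 55

```text
time_s: 4.65
position: [0.6079, 0.1798, 0.0437]
tcp_rot: [-1.318, -1.021, 1.021]
contact_force: [0.7, -0.3, 0.4]
width: 0.528
```

send_rows:
  steps:
    - {"dx":0,"dy":0,"dz":0,"twist":0,"claw":1}
    - {"dx":0,"dy":0,"dz":0,"twist":0,"claw":1}
    - {"dx":0,"dy":0,"dz":0,"twist":0,"claw":1}
    - {"dx":0,"dy":0,"dz":0,"twist":0,"claw":1}

```text
time_s: 4.98
position: [0.6079, 0.1797, 0.0436]
tcp_rot: [-1.318, -1.021, 1.021]
contact_force: [-0.4, 0.7, 0.2]
width: 0.224
```

```bash
python3 - <<'E'
from h import *
s=bot.read_state();print(s["time_s"],s["position"],s["contact_force"],s["ft_torque"],s["width"])
E
```

```text
4.9833 [0.60792966 0.17974735 0.0436101 ] [-0.35327637  0.71795449  0.15914074] [ 0.02408398 -0.0504001  -0.06460117] 0.22438635932094272
```

send_rows:
  steps:
    - {"dx":0,"dy":0,"dz":0,"twist":0,"claw":1}
    - {"dx":0,"dy":0,"dz":0,"twist":0,"claw":1}
    - {"dx":0,"dy":0,"dz":0,"twist":0,"claw":1}
    - {"dx":0,"dy":0,"dz":0,"twist":0,"claw":1}

```text
time_s: 5.32
position: [0.6079, 0.1797, 0.0436]
tcp_rot: [-1.318, -1.021, 1.021]
contact_force: [0.4, -0.1, -0.3]
width: 0.204
```

send_rows:
  steps:
    - {"dx":0,"dy":-0.005,"dz":0,"twist":0,"claw":1}
    - {"dx":0,"dy":-0.015,"dz":0,"twist":0,"claw":1}
    - {"dx":0,"dy":-0.03,"dz":0,"twist":0,"claw":1}
    - {"dx":0,"dy":-0.05,"dz":0,"twist":0,"claw":1}
    - {"dx":0,"dy":-0.07,"dz":0,"twist":0,"claw":1}
    - {"dx":0,"dy":-0.085,"dz":0,"twist":0,"claw":1}
    - {"dx":0,"dy":-0.09,"dz":0,"twist":0,"claw":1}
    - {"dx":0,"dy":-0.09,"dz":0,"twist":0,"claw":1}
    - {"dx":0,"dy":-0.09,"dz":0,"twist":0,"claw":1}

```text
time_s: 6.07
position: [0.6074, 0.1797, 0.1332]
tcp_rot: [-1.318, -1.021, 1.021]
contact_force: [-0.3, -0.2, -6.8]
width: 0.204
```

```bash
python3 - <<'E'
from h import *
s=bot.read_state();P,R=tool(s);print(s["time_s"],P,s["contact_force"],s["ft_torque"],s["width"],"yaw jaw",np.degrees(np.arctan2(R[1,0],R[0,0])))
p=cam("top");q=cam("side")
yaw=np.arctan2(R[1,0],R[0,0])-np.pi/2
S=[(pose(coupler(),P+[0,0,.060-.0436],yaw),(0,0,255))]
overlay(q,S,(170,140,280,255),3.5,"l1.png");overlay(p,S,(180,150,270,240),4.4,"l2.png")
to(.617,-.137,.14,-11.24)
E
```

```text
6.0667 [0.60739621 0.17965853 0.13322511] [-0.31705808 -0.17614519 -6.84963039] [-0.1111395  -0.14046705 -0.02166855] 0.20392531496697208 yaw jaw 75.52909119860584
dx -0.3038 dy -0.0075 dz -0.0887 twist [np.float64(-3.23), np.float64(176.77)]
```

View pics/l1.png

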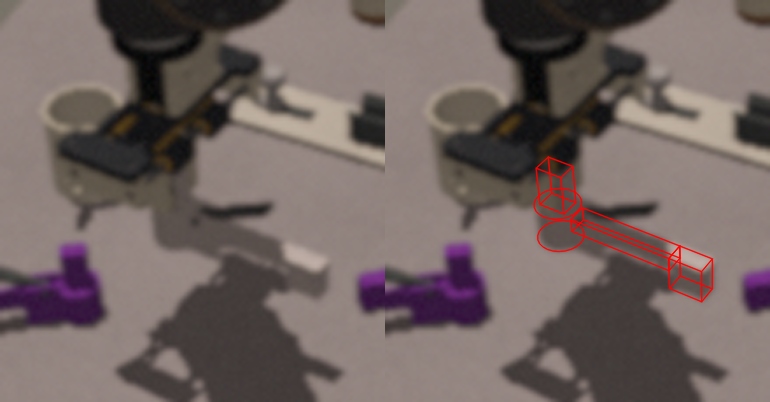

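View pics/l2.png

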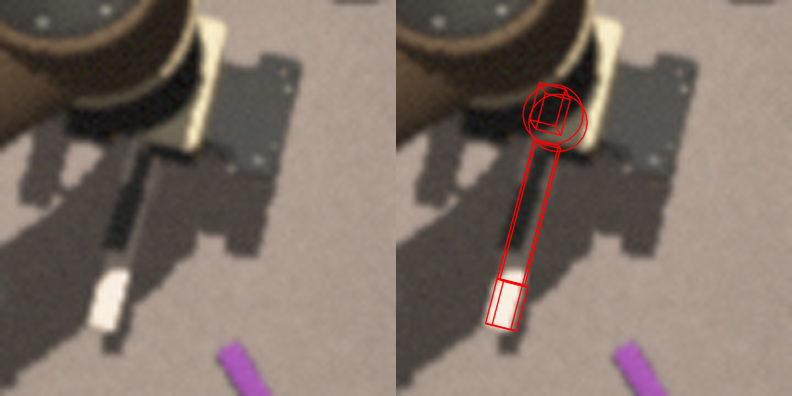

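send_rows:
  steps:
    - {"dx":0,"dy":-0.015,"dz":0,"twist":0,"claw":1}
    - {"dx":0,"dy":-0.035,"dz":0,"twist":0,"claw":1}
    - {"dx":-0.01,"dy":-0.055,"dz":-0.003,"twist":0,"claw":1}
    - {"dx":-0.03,"dy":-0.06,"dz":-0.01,"twist":-0.5,"claw":1}
    - {"dx":-0.055,"dy":-0.06,"dz":-0.018,"twist":-1,"claw":1}
    - {"dx":-0.085,"dy":-0.06,"dz":-0.025,"twist":-1.5,"claw":1}
    - {"dx":-0.115,"dy":-0.06,"dz":-0.034,"twist":-2,"claw":1}
    - {"dx":-0.145,"dy":-0.06,"dz":-0.043,"twist":-2.5,"claw":1}
    - {"dx":-0.175,"dy":-0.06,"dz":-0.052,"twist":-3,"claw":1}
    - {"dx":-0.205,"dy":-0.06,"dz":-0.06,"twist":-3.2,"claw":1}

```text
time_s: 7.0
position: [0.6142, -0.0352, 0.1923]
tcp_rot: [-1.294, -1.062, 1.065]
contact_force: [0.2, 0.6, -5.4]
width: 0.206
```

```bash
python3 - <<'E'
from h import *
s=bot.read_state();print(s["time_s"],s["contact_force"],s["width"]);to(.617,-.137,.14,-11.24)
E
```

```text
7.0 [ 0.21962741  0.58107628 -5.36287049] 0.20622977560665468
dx -0.0993 dy 0.0523 dz -0.0226 twist [np.float64(0.02), np.float64(-179.98)]
```

send_rows:
  steps:
    - {"dx":-0.025,"dy":0,"dz":-0.006,"twist":0,"claw":1}
    - {"dx":-0.05,"dy":0,"dz":-0.012,"twist":0,"claw":1}
    - {"dx":-0.075,"dy":0.005,"dz":-0.018,"twist":0,"claw":1}
    - {"dx":-0.09,"dy":0.015,"dz":-0.022,"twist":0,"claw":1}
    - {"dx":-0.099,"dy":0.03,"dz":-0.0226,"twist":0,"claw":1}
    - {"dx":-0.099,"dy":0.042,"dz":-0.0226,"twist":0,"claw":1}
    - {"dx":-0.099,"dy":0.05,"dz":-0.0226,"twist":0,"claw":1}
    - {"dx":-0.099,"dy":0.052,"dz":-0.0226,"twist":0,"claw":1}
    - {"dx":-0.099,"dy":0.052,"dz":-0.0226,"twist":0,"claw":1}
    - {"dx":-0.099,"dy":0.052,"dz":-0.0226,"twist":0,"claw":1}

```text
time_s: 7.83
position: [0.6182, -0.1346, 0.142]
tcp_rot: [-1.296, -1.064, 1.064]
contact_force: [0.2, 0.2, -4.6]
width: 0.203
```

```bash
python3 - <<'E'
from h import *
import pickle
s=bot.read_state();P,R=tool(s);print(s["time_s"],P,s["contact_force"],s["ft_torque"],s["width"],"yaw jaw",np.degrees(np.arctan2(R[1,0],R[0,0])))
p=cam("top");q=cam("side");pickle.dump((p,q),open("shot1.pkl","wb"))
yaw=np.arctan2(R[1,0],R[0,0])-np.pi/2
S=[(pose(coupler(),P+[0,0,.0164],yaw),(0,0,255)),(pose(circ(.012,.055)+circ(.015,.046),(.617,-.137,0),0),(0,255,0)),(pose(boxpts(-.12,.12,-.04,.04,0,.01),(.5478,-.1247,0),np.radians(-11.24)),(0,150,0))]
overlay(q,S,(225,110,310,205),4.6,"b1.png");overlay(p,S,(275,140,350,245),5,"b2.png")
E
```

```text
7.8333 [ 0.61819903 -0.134598    0.14196255] [ 0.22540183  0.16987491 -4.59881725] [-0.08816518 -0.22412188  0.03181035] 0.20285486597482835 yaw jaw 78.81619557360035
```

View pics/b1.png

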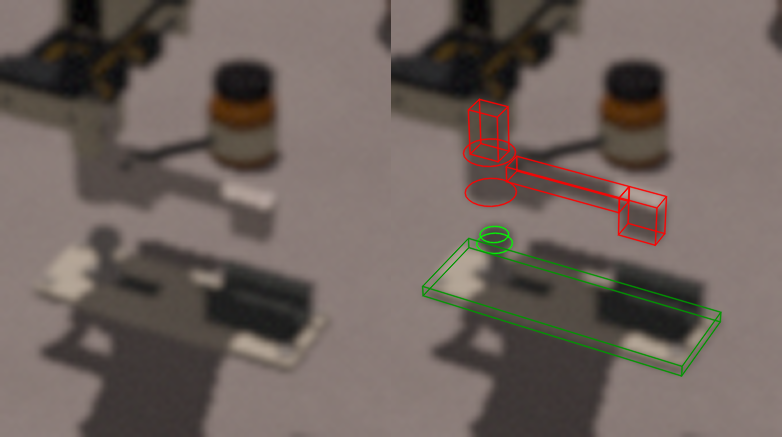

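View pics/b2.png

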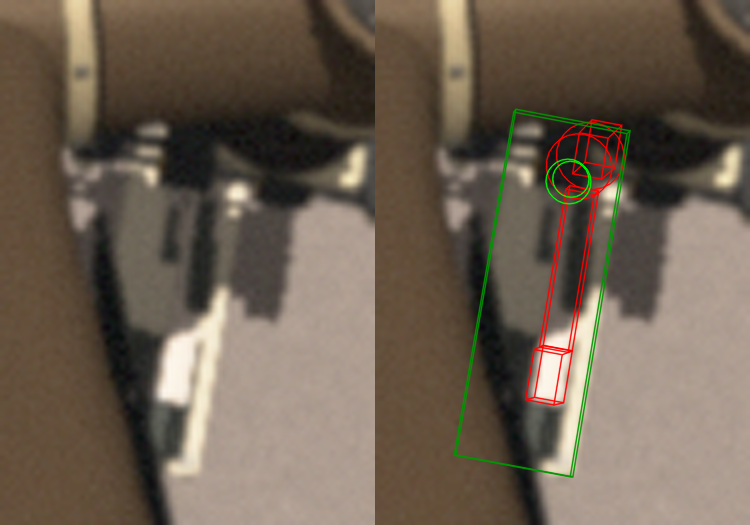

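```bash
python3 - <<'E'
from h import *
import pickle
p,q=pickle.load(open("shot1.pkl","rb"));p0,q0=pickle.load(open("shot0.pkl","rb"))
s=bot.read_state();P,R=tool(s);yaw=np.arctan2(R[1,0],R[0,0])-np.pi/2
S=[(pose(coupler(),P+[0,0,.0164],yaw),(0,0,255)),(pose(boxpts(-.12,.12,-.04,.04,0,.01),(.5478,-.1247,0),np.radians(-11.24)),(0,150,0))]
S0=[(pose(coupler(),(.608,.1795,.06),np.radians(-14.45)),(0,0,255))]
overlay(q,S,(236,125,291,170),7,"c1.png");overlay(p,S,(300,195,330,240),13,"c2.png")
overlay(q0,S0,(210,200,265,250),7,"c3.png");overlay(p0,S0,(195,195,225,240),13,"c4.png")
a=cv2.imread("pics/c1.png");b=cv2.imread("pics/c3.png");w=min(a.shape[1],b.shape[1]);cv2.imwrite("pics/c13.png",np.vstack([a[:,:w],b[:,:w]])[:600*2])
E
```

```text
(no output)
```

View pics/c1.png

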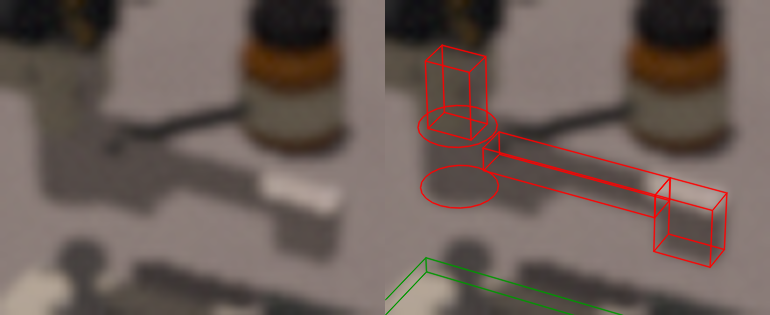

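View pics/c3.png

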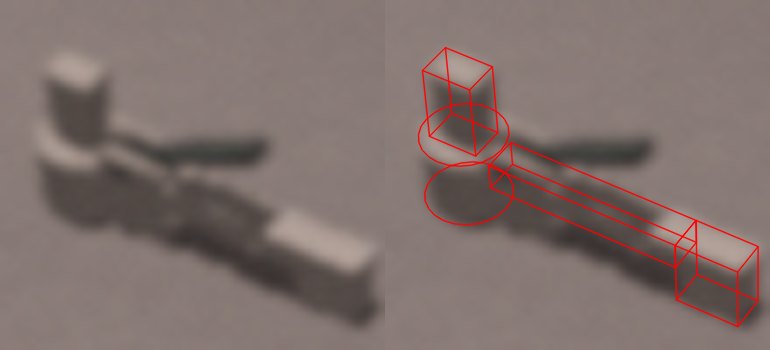

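View pics/c2.png

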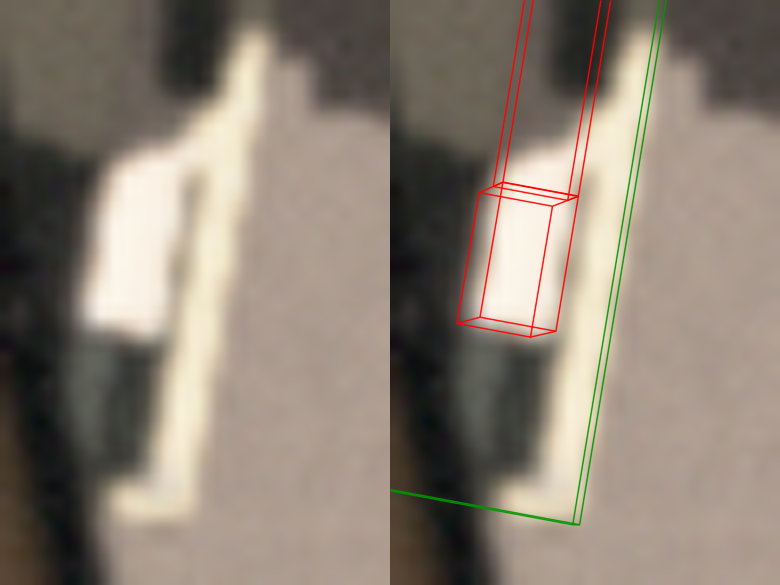

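View pics/c4.png

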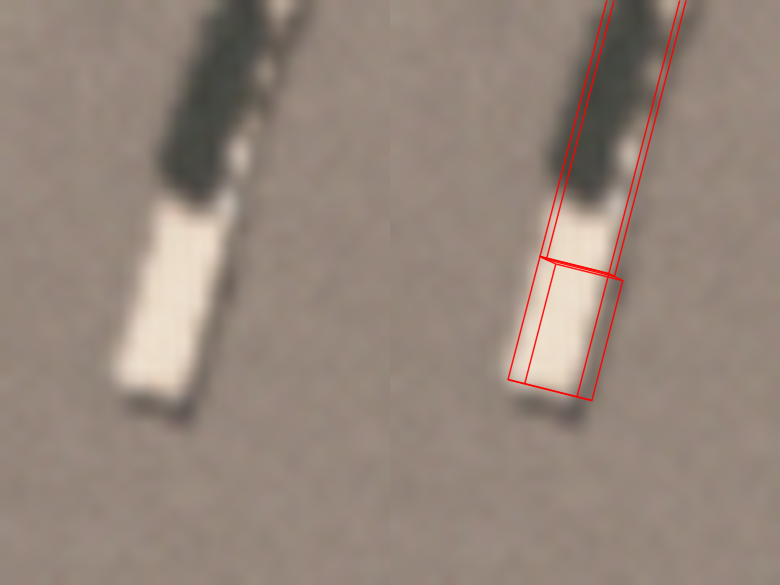

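```bash
python3 - <<'E'
from h import *
import pickle
p,q=pickle.load(open("shot0.pkl","rb"))
yaw=np.radians(-11.24);c,s=np.cos(yaw),np.sin(yaw);O=np.array([.5478,-.1247])
def patch(p,xs,ys,z):
    X,Y=np.meshgrid(xs,ys,indexing="ij")
    W=np.stack([O[0]+c*X-s*Y,O[1]+s*X+c*Y,np.full_like(X,z)],-1)
    uv=w2px(p,W.reshape(-1,3)).reshape(*X.shape,2).astype(np.float32)
    return cv2.remap(cv2.cvtColor(p["color"],cv2.COLOR_RGB2GRAY),uv[...,0],uv[...,1],cv2.INTER_LINEAR).astype(float)
ys=np.arange(-.06,.06,.0005)
def edges(x0,x1,z):
    pr=patch(p,np.arange(x0,x1,.001),ys,z).mean(0)
    lo=np.median(np.r_[pr[:15],pr[-15:]]);hi=np.percentile(pr,85);m=(lo+hi)/2
    i=np.where(pr>m)[0];a,b=i[0],i[-1]
    ya=ys[a-1]+.0005*(m-pr[a-1])/(pr[a]-pr[a-1]);yb=ys[b]+.0005*(pr[b]-m)/(pr[b]-pr[b+1]);return ya*1e3,yb*1e3
for x0,x1 in((-.11,-.08),(-.04,-.02),(-.02,0),(0,.02),(.095,.11)): print("plate",x0,edges(x0,x1,.01))
xs=np.arange(-.14,.14,.0005)
for y0,y1 in((-.035,-.028),(.026,.034)):
    pr=patch(p,xs,np.arange(y0,y1,.001),.01).mean(1);lo=np.median(np.r_[pr[:20],pr[-20:]]);hi=np.percentile(pr,60);i=np.where(pr>(lo+hi)/2)[0];print("ends",xs[i[0]],xs[i[-1]])
# fork profile at z=.049
pr=patch(p,np.arange(-.10,-.05,.001),ys,.047).mean(0);print("fork",[(round(y*1e3),round(v)) for y,v in zip(ys[::4],pr[::4])])
bx=np.arange(.03,.11,.0005);im=patch(p,bx,np.arange(.04,-.04,-.0005),.055)[::-1]
cv2.imwrite("pics/ball.png",cv2.resize(im.astype(np.uint8),None,fx=4,fy=4,interpolation=cv2.INTER_CUBIC))
C=cloud(p)[155:245,285:335].reshape(-1,3);L=np.c_[(C[:,0]-O[0])*c+(C[:,1]-O[1])*s,-(C[:,0]-O[0])*s+(C[:,1]-O[1])*c,C[:,2]]
m=(L[:,2]>.048)&(L[:,0]>.02);print("ball depth",m.sum(),L[m].mean(0),np.percentile(L[m],[5,95],axis=0))
C=cloud(q)[120:220,220:310].reshape(-1,3);L=np.c_[(C[:,0]-O[0])*c+(C[:,1]-O[1])*s,-(C[:,0]-O[0])*s+(C[:,1]-O[1])*c,C[:,2]]
m=(L[:,2]>.048)&(L[:,0]>.02)&(abs(L[:,1])<.03)&(L[:,0]<.12);print("ball depth side",m.sum(),L[m].mean(0),np.percentile(L[m],[5,95],axis=0))
E
```

```text
plate -0.11 (np.float64(-40.003317901234546), np.float64(40.628785714285804))
plate -0.04 (np.float64(-39.68432203389829), np.float64(39.64423076923086))
plate -0.02 (np.float64(-39.010162601626), np.float64(39.212962962963054))
plate 0 (np.float64(-39.104583333333316), np.float64(39.323049645390164))
plate 0.095 (np.float64(-39.14197530864195), np.float64(38.87931034482767))
ends -0.1185 0.11900000000000022
ends -0.11099999999999999 0.11800000000000022
fork [(-60, 137), (-58, 137), (-56, 137), (-54, 137), (-52, 137), (-50, 138), (-48, 138), (-46, 138), (-44, 138), (-42, 137), (-40, 137), (-38, 139), (-36, 146), (-34, 162), (-32, 185), (-30, 202), (-28, 210), (-26, 206), (-24, 185), (-22, 150), (-20, 111), (-18, 79), (-16, 61), (-14, 53), (-12, 52), (-10, 54), (-8, 62), (-6, 73), (-4, 81), (-2, 85), (0, 86), (2, 86), (4, 85), (6, 84), (8, 84), (10, 82), (12, 77), (14, 69), (16, 63), (18, 59), (20, 58), (22, 60), (24, 71), (26, 100), (28, 139), (30, 180), (32, 207), (34, 218), (36, 222), (38, 222), (40, 216), (42, 200), (44, 172), (46, 151), (48, 140), (50, 139), (52, 139), (54, 139), (56, 138), (58, 138)]
ball depth 60 [0.06948327 0.00048739 0.05379239] [[ 0.05882912 -0.01098872  0.05040584]
 [ 0.08081051  0.01188765  0.05784577]]
ball depth side 33 [0.06592473 0.00285923 0.05375271] [[ 0.05468028 -0.00870491  0.0498265 ]
 [ 0.07860669  0.01328416  0.05705936]]
```

View pics/ball.png

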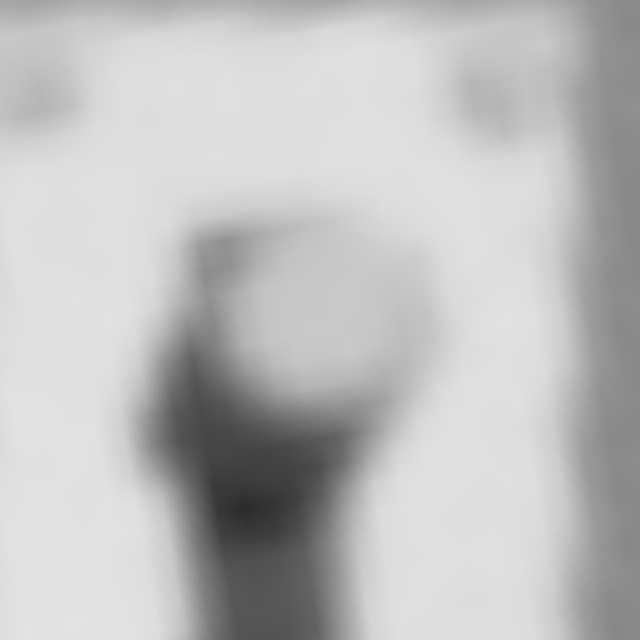

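```bash
python3 - <<'E'
from h import *
to(.6175,-.1385,.107,-11.3)
E
```

```text
dx -0.0040 dy 0.0355 dz 0.0002 twist [np.float64(0.11), np.float64(-179.89)]
```

send_rows:
  steps:
    - {"dx":-0.002,"dy":0.006,"dz":0,"twist":0,"claw":1}
    - {"dx":-0.004,"dy":0.014,"dz":0,"twist":0,"claw":1}
    - {"dx":-0.004,"dy":0.022,"dz":0,"twist":0,"claw":1}
    - {"dx":-0.004,"dy":0.028,"dz":0,"twist":0,"claw":1}
    - {"dx":-0.004,"dy":0.032,"dz":0,"twist":0,"claw":1}
    - {"dx":-0.004,"dy":0.034,"dz":0,"twist":0,"claw":1}
    - {"dx":-0.004,"dy":0.035,"dz":0,"twist":0,"claw":1}
    - {"dx":-0.004,"dy":0.035,"dz":0,"twist":0,"claw":1}
    - {"dx":-0.004,"dy":0.035,"dz":0,"twist":0,"claw":1}

```text
time_s: 8.68
position: [0.6172, -0.1392, 0.1069]
tcp_rot: [-1.296, -1.064, 1.063]
contact_force: [0.3, 0.1, -5.4]
width: 0.197
```

```bash
python3 - <<'E'
from h import *
import pickle
s=bot.read_state();P,R=tool(s);print(s["time_s"],P,s["contact_force"],s["ft_torque"])
yaw=np.arctan2(R[1,0],R[0,0])-np.pi/2
q=cam("side");p=cam("top");pickle.dump((p,q),open("shot2.pkl","wb"));print(bot.read_state()["contact_force"])
S=[(pose(coupler(),P+[0,0,.0164],yaw),(0,0,255)),(pose(circ(.012,.055)+circ(.015,.046),(.617,-.138,0),0),(0,255,0)),(pose(boxpts(-.12,.12,-.04,.04,0,.01),(.5478,-.1247,0),np.radians(-11.24)),(0,150,0))]
overlay(q,S,(230,130,300,200),5.5,"d1.png");overlay(p,S,(285,160,335,245),7,"d2.png")
to(.6175,-.1385,.097,-11.3)
E
```

```text
8.6833 [ 0.61719397 -0.13918075  0.10687171] [ 0.26086384  0.0943792  -5.40636921] [-0.07983719 -0.20556998 -0.03904958]
[ 0.37213864 -0.33953848 -5.45198026]
dx 0.0007 dy 0.0100 dz -0.0002 twist [np.float64(0.05), np.float64(-179.95)]
```

View pics/d1.png

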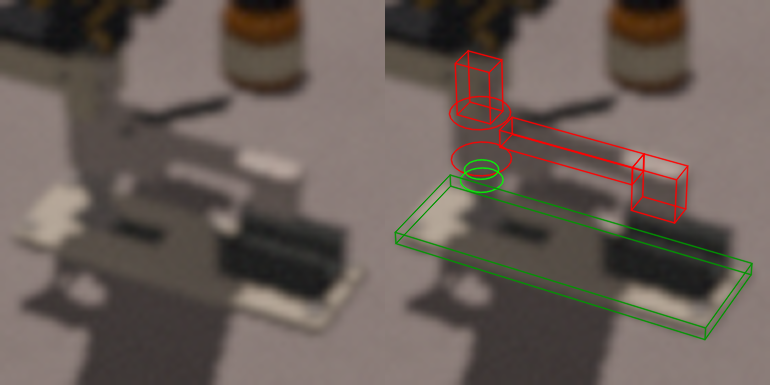

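View pics/d2.png

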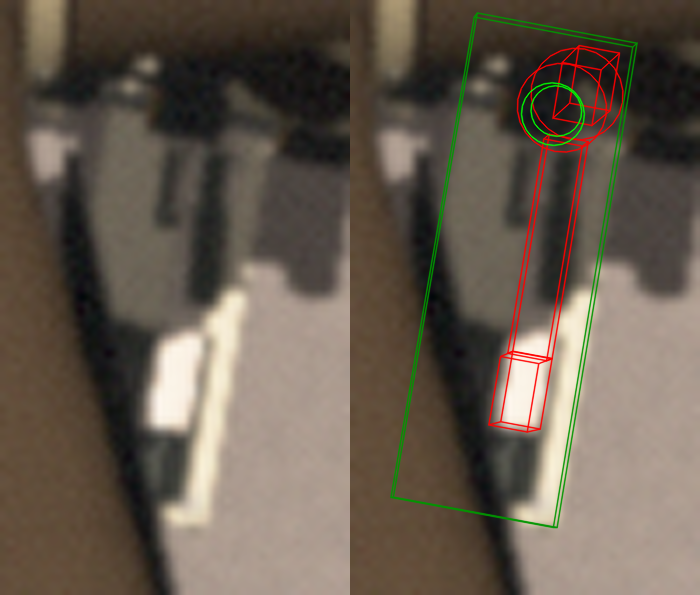

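send_rows:
  steps:
    - {"dx":0,"dy":0.001,"dz":0,"twist":0,"claw":1}
    - {"dx":0.0005,"dy":0.0025,"dz":0,"twist":0,"claw":1}
    - {"dx":0.0005,"dy":0.004,"dz":0,"twist":0,"claw":1}
    - {"dx":0.0005,"dy":0.0045,"dz":0,"twist":0,"claw":1}

```text
time_s: 9.12
position: [0.6168, -0.1386, 0.1018]
tcp_rot: [-1.295, -1.063, 1.063]
contact_force: [0.0, -0.4, -4.9]
width: 0.203
```

send_rows:
  steps:
    - {"dx":0,"dy":0.001,"dz":0,"twist":0,"claw":1}
    - {"dx":0,"dy":0.002,"dz":0,"twist":0,"claw":1}

```text
time_s: 9.28
position: [0.6171, -0.1387, 0.1]
tcp_rot: [-1.296, -1.063, 1.063]
contact_force: [-0.8, -0.3, -6.0]
width: 0.203
```

send_rows:
  steps:
    - {"dx":0,"dy":0.0005,"dz":0,"twist":0,"claw":1}
    - {"dx":0,"dy":0.001,"dz":0,"twist":0,"claw":1}

```text
time_s: 9.45
position: [0.617, -0.1387, 0.099]
tcp_rot: [-1.296, -1.063, 1.063]
contact_force: [0.9, 0.2, -5.6]
width: 0.204
```

send_rows:
  steps:
    - {"dx":0,"dy":0.0005,"dz":0,"twist":0,"claw":1}
    - {"dx":0,"dy":0.001,"dz":0,"twist":0,"claw":1}

```text
time_s: 9.62
position: [0.6171, -0.1386, 0.0982]
tcp_rot: [-1.296, -1.063, 1.063]
contact_force: [0.3, -0.7, -4.3]
width: 0.2
```

send_rows:
  steps:
    - {"dx":0,"dy":0.0005,"dz":0,"twist":0,"claw":1}
    - {"dx":0,"dy":0.001,"dz":0,"twist":0,"claw":1}

```text
time_s: 9.78
position: [0.6171, -0.1387, 0.0971]
tcp_rot: [-1.296, -1.063, 1.063]
contact_force: [0.6, 0.1, -5.8]
width: 0.2
```

send_rows:
  steps:
    - {"dx":0,"dy":0.0005,"dz":0,"twist":0,"claw":1}
    - {"dx":0,"dy":0.001,"dz":0,"twist":0,"claw":1}

```text
time_s: 9.95
position: [0.617, -0.1387, 0.0961]
tcp_rot: [-1.296, -1.063, 1.063]
contact_force: [-0.4, -0.8, -5.1]
width: 0.203
```

send_rows:
  steps:
    - {"dx":0,"dy":0.0007,"dz":0,"twist":0,"claw":1}
    - {"dx":0,"dy":0.0015,"dz":0,"twist":0,"claw":1}

```text
time_s: 10.12
position: [0.6171, -0.1387, 0.0946]
tcp_rot: [-1.296, -1.063, 1.063]
contact_force: [-0.2, 0.1, -4.9]
width: 0.205
```

send_rows:
  steps:
    - {"dx":0,"dy":0.0005,"dz":0,"twist":0,"claw":1}
    - {"dx":0,"dy":0.001,"dz":0,"twist":0,"claw":1}

```text
time_s: 10.28
position: [0.617, -0.1387, 0.0936]
tcp_rot: [-1.296, -1.063, 1.063]
contact_force: [0.4, -0.1, -5.2]
width: 0.202
```

send_rows:
  steps:
    - {"dx":0,"dy":0.0005,"dz":0,"twist":0,"claw":1}
    - {"dx":0,"dy":0.001,"dz":0,"twist":0,"claw":1}

```text
time_s: 10.45
position: [0.617, -0.1387, 0.0926]
tcp_rot: [-1.296, -1.063, 1.063]
contact_force: [-0.3, -1.1, -5.0]
width: 0.203
```

send_rows:
  steps:
    - {"dx":0,"dy":0.0005,"dz":0,"twist":0,"claw":1}
    - {"dx":0,"dy":0.001,"dz":0,"twist":0,"claw":1}

```text
time_s: 10.62
position: [0.617, -0.1387, 0.0916]
tcp_rot: [-1.296, -1.063, 1.063]
contact_force: [0.2, 0.4, -5.5]
width: 0.201
```

send_rows:
  steps:
    - {"dx":0,"dy":0.0005,"dz":0,"twist":0,"claw":1}
    - {"dx":0,"dy":0.001,"dz":0,"twist":0,"claw":1}

```text
time_s: 10.78
position: [0.617, -0.1387, 0.0906]
tcp_rot: [-1.296, -1.063, 1.063]
contact_force: [-0.4, 0.9, -5.6]
width: 0.201
```

send_rows:
  steps:
    - {"dx":0,"dy":0.0005,"dz":0,"twist":0,"claw":1}
    - {"dx":0,"dy":0.001,"dz":0,"twist":0,"claw":1}

```text
time_s: 10.95
position: [0.617, -0.1386, 0.0896]
tcp_rot: [-1.296, -1.063, 1.063]
contact_force: [0.8, 0.4, -4.5]
width: 0.203
```

send_rows:
  steps:
    - {"dx":0,"dy":0.0005,"dz":0,"twist":0,"claw":1}
    - {"dx":0,"dy":0.001,"dz":0,"twist":0,"claw":1}

```text
time_s: 11.12
position: [0.617, -0.1387, 0.0886]
tcp_rot: [-1.296, -1.063, 1.063]
contact_force: [-0.5, -0.3, -4.4]
width: 0.205
```

send_rows:
  steps:
    - {"dx":0,"dy":0.0005,"dz":0,"twist":0,"claw":1}
    - {"dx":0,"dy":0.001,"dz":0,"twist":0,"claw":1}

```text
time_s: 11.28
position: [0.6171, -0.1387, 0.0876]
tcp_rot: [-1.296, -1.063, 1.063]
contact_force: [0.8, 0.6, -5.3]
width: 0.205
```

send_rows:
  steps:
    - {"dx":0,"dy":0.0007,"dz":0,"twist":0,"claw":1}
    - {"dx":0,"dy":0.0014,"dz":0,"twist":0,"claw":1}
    - {"dx":0,"dy":0.002,"dz":0,"twist":0,"claw":1}

```text
time_s: 11.53
position: [0.617, -0.1387, 0.0855]
tcp_rot: [-1.296, -1.063, 1.063]
contact_force: [-0.1, -0.4, -5.1]
width: 0.2
```

send_rows:
  steps:
    - {"dx":0,"dy":0.0007,"dz":0,"twist":0,"claw":1}
    - {"dx":0,"dy":0.0014,"dz":0,"twist":0,"claw":1}
    - {"dx":0,"dy":0.002,"dz":0,"twist":0,"claw":1}

```text
time_s: 11.78
position: [0.617, -0.1387, 0.0835]
tcp_rot: [-1.296, -1.063, 1.063]
contact_force: [-0.3, 0.3, -4.6]
width: 0.201
```

send_rows:
  steps:
    - {"dx":0,"dy":0.0007,"dz":0,"twist":0,"claw":1}
    - {"dx":0,"dy":0.0014,"dz":0,"twist":0,"claw":1}
    - {"dx":0,"dy":0.002,"dz":0,"twist":0,"claw":1}

```text
time_s: 12.03
position: [0.617, -0.1387, 0.0816]
tcp_rot: [-1.296, -1.063, 1.063]
contact_force: [0.4, -0.7, -4.9]
width: 0.2
```

```bash
python3 - <<'E'
from h import *
s=bot.read_state();P,R=tool(s);print(s["time_s"],P,s["contact_force"],s["ft_torque"])
yaw=np.arctan2(R[1,0],R[0,0])-np.pi/2
q=cam("side");p=cam("top")
S=[(pose(coupler(),P+[0,0,.0164],yaw),(0,0,255)),(pose(circ(.012,.055)+circ(.015,.046),(.617,-.138,0),0),(0,255,0))]
overlay(q,S,(230,130,300,200),5.5,"e1.png");overlay(p,S,(285,160,335,245),7,"e2.png")
E
```

```text
12.0333 [ 0.61704122 -0.13866306  0.08157731] [ 0.36988063 -0.65180928 -4.94822066] [-0.02900398 -0.19463073 -0.00493592]
```

View pics/e1.png

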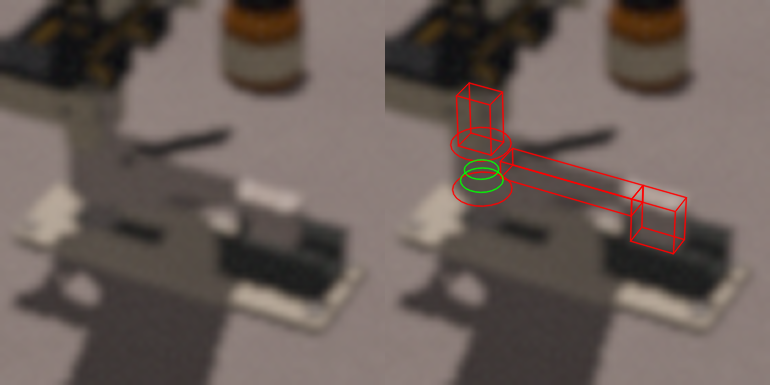

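View pics/e2.png

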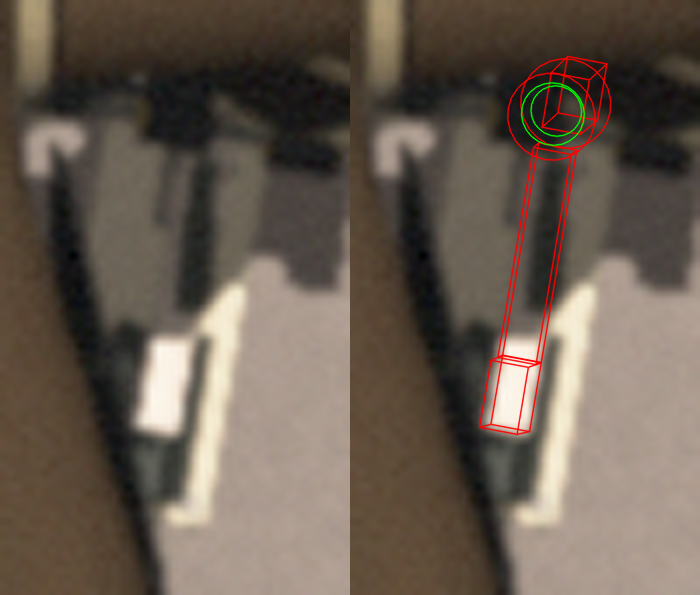

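The ball is inside the cup without contact, and the tail foot at (160,385 in the crop) is between the fork walls. I'll go down in small steps; home is expected near TCP z ≈ 0.0686.

send_rows:
  steps:
    - {"dx":0,"dy":0.0007,"dz":0,"twist":0,"claw":1}
    - {"dx":0,"dy":0.0014,"dz":0,"twist":0,"claw":1}
    - {"dx":0,"dy":0.002,"dz":0,"twist":0,"claw":1}

```text
time_s: 12.38
position: [0.6171, -0.1387, 0.0796]
tcp_rot: [-1.296, -1.063, 1.063]
contact_force: [-0.0, -0.3, -4.9]
width: 0.205
```

send_rows:
  steps:
    - {"dx":0,"dy":0.0007,"dz":0,"twist":0,"claw":1}
    - {"dx":0,"dy":0.0014,"dz":0,"twist":0,"claw":1}
    - {"dx":0,"dy":0.002,"dz":0,"twist":0,"claw":1}

```text
time_s: 12.63
position: [0.617, -0.1386, 0.0775]
tcp_rot: [-1.296, -1.063, 1.063]
contact_force: [0.5, 0.3, -5.2]
width: 0.199
```

send_rows:
  steps:
    - {"dx":0,"dy":0.0007,"dz":0,"twist":0,"claw":1}
    - {"dx":0,"dy":0.0014,"dz":0,"twist":0,"claw":1}
    - {"dx":0,"dy":0.002,"dz":0,"twist":0,"claw":1}

```text
time_s: 12.88
position: [0.617, -0.1387, 0.0755]
tcp_rot: [-1.296, -1.063, 1.063]
contact_force: [-0.5, 0.4, -5.1]
width: 0.199
```

send_rows:
  steps:
    - {"dx":0,"dy":0.0005,"dz":0,"twist":0,"claw":1}
    - {"dx":0,"dy":0.001,"dz":0,"twist":0,"claw":1}
    - {"dx":0,"dy":0.0015,"dz":0,"twist":0,"claw":1}

```text
time_s: 13.13
position: [0.617, -0.1387, 0.0741]
tcp_rot: [-1.296, -1.063, 1.063]
contact_force: [0.4, 0.2, -5.1]
width: 0.202
```

send_rows:
  steps:
    - {"dx":0,"dy":0.0005,"dz":0,"twist":0,"claw":1}
    - {"dx":0,"dy":0.001,"dz":0,"twist":0,"claw":1}
    - {"dx":0,"dy":0.0015,"dz":0,"twist":0,"claw":1}

```text
time_s: 13.38
position: [0.617, -0.1387, 0.0726]
tcp_rot: [-1.296, -1.063, 1.063]
contact_force: [0.4, 0.8, -5.1]
width: 0.198
```

send_rows:
  steps:
    - {"dx":0,"dy":0.0004,"dz":0,"twist":0,"claw":1}
    - {"dx":0,"dy":0.0008,"dz":0,"twist":0,"claw":1}
    - {"dx":0,"dy":0.001,"dz":0,"twist":0,"claw":1}

```text
time_s: 13.63
position: [0.617, -0.1387, 0.0716]
tcp_rot: [-1.296, -1.063, 1.063]
contact_force: [-0.8, -0.4, -5.5]
width: 0.202
```

send_rows:
  steps:
    - {"dx":0,"dy":0.0004,"dz":0,"twist":0,"claw":1}
    - {"dx":0,"dy":0.0008,"dz":0,"twist":0,"claw":1}
    - {"dx":0,"dy":0.001,"dz":0,"twist":0,"claw":1}

```text
time_s: 13.88
position: [0.617, -0.1387, 0.0706]
tcp_rot: [-1.296, -1.063, 1.063]
contact_force: [0.4, 0.4, -5.7]
width: 0.204
```

send_rows:
  steps:
    - {"dx":0,"dy":0.0003,"dz":0,"twist":0,"claw":1}
    - {"dx":0,"dy":0.0005,"dz":0,"twist":0,"claw":1}
    - {"dx":0,"dy":0.0007,"dz":0,"twist":0,"claw":1}

```text
time_s: 14.13
position: [0.617, -0.1387, 0.0699]
tcp_rot: [-1.296, -1.063, 1.063]
contact_force: [-0.1, 0.5, -5.3]
width: 0.2
```

send_rows:
  steps:
    - {"dx":0,"dy":0.0002,"dz":0,"twist":0,"claw":1}
    - {"dx":0,"dy":0.0004,"dz":0,"twist":0,"claw":1}
    - {"dx":0,"dy":0.0005,"dz":0,"twist":0,"claw":1}

```text
time_s: 14.38
position: [0.617, -0.1387, 0.0694]
tcp_rot: [-1.296, -1.063, 1.063]
contact_force: [-0.4, 0.1, -5.0]
width: 0.201
```

send_rows:
  steps:
    - {"dx":0,"dy":0.0002,"dz":0,"twist":0,"claw":1}
    - {"dx":0,"dy":0.0004,"dz":0,"twist":0,"claw":1}
    - {"dx":0,"dy":0.0005,"dz":0,"twist":0,"claw":1}

```text
time_s: 14.63
position: [0.617, -0.1387, 0.0689]
tcp_rot: [-1.296, -1.063, 1.063]
contact_force: [0.3, 0.7, -6.3]
width: 0.204
```

send_rows:
  steps:
    - {"dx":0,"dy":0.0002,"dz":0,"twist":0,"claw":1}
    - {"dx":0,"dy":0.0004,"dz":0,"twist":0,"claw":1}
    - {"dx":0,"dy":0.0005,"dz":0,"twist":0,"claw":1}

```text
time_s: 14.88
position: [0.6171, -0.1387, 0.0686]
tcp_rot: [-1.296, -1.063, 1.063]
contact_force: [0.0, -0.4, -3.8]
width: 0.204
```

send_rows:
  steps:
    - {"dx":0,"dy":0.0002,"dz":0,"twist":0,"claw":1}
    - {"dx":0,"dy":0.0004,"dz":0,"twist":0,"claw":1}
    - {"dx":0,"dy":0.0005,"dz":0,"twist":0,"claw":1}

```text
time_s: 15.13
position: [0.6172, -0.1387, 0.0685]
tcp_rot: [-1.296, -1.064, 1.063]
contact_force: [-2.2, 0.7, 2.1]
width: 0.2
```

send_rows:
  steps:
    - {"dx":0,"dy":0.0002,"dz":0,"twist":0,"claw":1}
    - {"dx":0,"dy":0.0002,"dz":0,"twist":0,"claw":1}

```text
time_s: 15.3
position: [0.6172, -0.1387, 0.0685]
tcp_rot: [-1.296, -1.064, 1.063]
contact_force: [-3.1, 1.5, 5.2]
width: 0.201
```

send_rows:
  steps:
    - {"dx":0,"dy":0,"dz":0,"twist":0,"claw":0.7}
    - {"dx":0,"dy":0,"dz":0,"twist":0,"claw":0.5}
    - {"dx":0,"dy":0,"dz":0,"twist":0,"claw":0.5}
    - {"dx":0,"dy":0,"dz":0,"twist":0,"claw":0.5}
    - {"dx":0,"dy":0,"dz":0,"twist":0,"claw":0.5}
    - {"dx":0,"dy":0,"dz":0,"twist":0,"claw":0.5}

```text
time_s: 15.8
position: [0.6171, -0.1387, 0.0677]
tcp_rot: [-1.296, -1.063, 1.063]
contact_force: [0.4, -0.3, -0.4]
width: 0.495
```

Released (about 10 N on the bracket at most). I'll rise clear and look.

send_rows:
  steps:
    - {"dx":0,"dy":-0.004,"dz":0,"twist":0,"claw":0.5}
    - {"dx":0,"dy":-0.015,"dz":0,"twist":0,"claw":0.5}
    - {"dx":0,"dy":-0.03,"dz":0,"twist":0,"claw":0.5}
    - {"dx":0,"dy":-0.055,"dz":0,"twist":0,"claw":0.5}
    - {"dx":0,"dy":-0.08,"dz":0,"twist":0,"claw":0.7}
    - {"dx":0,"dy":-0.1,"dz":0,"twist":0,"claw":1}
    - {"dx":0,"dy":-0.1,"dz":0,"twist":0,"claw":1}
    - {"dx":0,"dy":-0.1,"dz":0,"twist":0,"claw":1}
    - {"dx":0,"dy":-0.1,"dz":0,"twist":0,"claw":1}

```text
time_s: 16.55
position: [0.6168, -0.1386, 0.1681]
tcp_rot: [-1.296, -1.064, 1.063]
contact_force: [0.4, -0.2, 0.4]
width: 0.185
```

```bash
python3 - <<'E'
from h import *
s=bot.read_state();P,R=tool(s);print(s["time_s"],P,s["contact_force"],s["width"],s["q"])
q=cam("side");p=cam("top")
yaw=np.radians(-11.24);c,sn=np.cos(yaw),np.sin(yaw)
L=np.array([.6172,-.1385,.085])
pad=lambda a:(L[:2]+a*np.array([c,sn]))
S=[(pose(coupler(),L,yaw),(0,0,255)),(pose(circ(.003,0),(*pad(-.087),.097),0),(255,0,0))]
overlay(q,S,(230,130,300,200),5.5,"f1.png");overlay(p,S,(285,160,335,245),7,"f2.png")
print("pad raised",pad(-.087),"flat",pad(-.096))
C=cloud(q)[130:200,230:300].reshape(-1,3);d=C-L;l=np.c_[d[:,0]*c+d[:,1]*sn,-d[:,0]*sn+d[:,1]*c,C[:,2]]
for a in np.arange(-.11,-.03,.01):
    m=(abs(l[:,0]-a)<.005)&(abs(l[:,1])<.012)&(l[:,2]>.03);print(round(a,3),m.sum(),np.round(np.percentile(l[m,2],[50,90]),3) if m.sum() else "")
E
```

```text
16.55 [ 0.61680492 -0.13858915  0.16807703] [ 0.36081448 -0.21109499  0.39155703] 0.18481640787760625 [ 8.70643721e-02  3.30347688e-01 -1.68276156e-01 -3.06882459e-04
 -1.07177323e+00 -1.85422519e+00]
pad raised [ 0.53186872 -0.12154203] flat [ 0.52304135 -0.11978776]
-0.11 16 [0.058 0.061]
-0.1 19 [0.061 0.101]
-0.09 22 [0.061 0.097]
-0.08 21 [0.06  0.092]
-0.07 22 [0.061 0.086]
-0.06 18 [0.061 0.081]
-0.05 30 [0.06  0.073]
-0.04 29 [0.057 0.072]
```

View pics/f1.png

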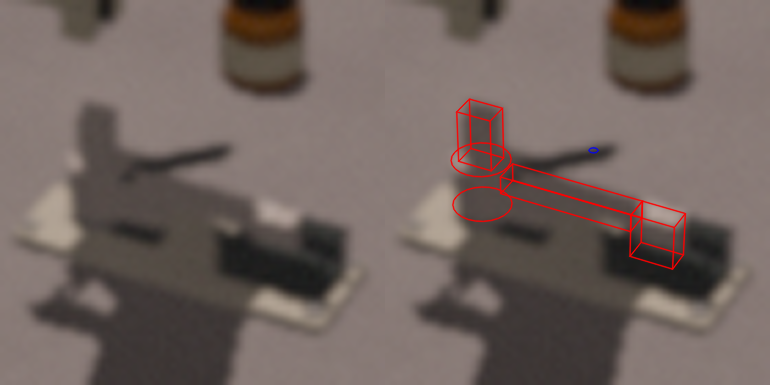

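View pics/f2.png

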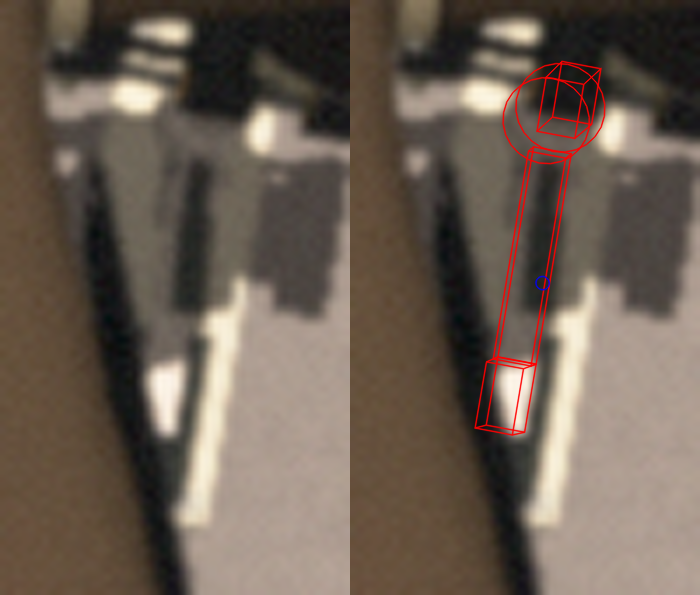

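```bash
python3 - <<'E'
from h import *
to(.5309,-.1213,.125,-11.24)
E
```

```text
dx 0.0003 dy 0.0422 dz 0.0872 twist [np.float64(-0.02), np.float64(179.98)]
```

send_rows:
  steps:
    - {"dx":0,"dy":0,"dz":0.02,"twist":0,"claw":1}
    - {"dx":0,"dy":0,"dz":0.045,"twist":0,"claw":1}
    - {"dx":0,"dy":0,"dz":0.07,"twist":0,"claw":1}
    - {"dx":0,"dy":0.005,"dz":0.084,"twist":0,"claw":1}
    - {"dx":0,"dy":0.015,"dz":0.087,"twist":0,"claw":1}
    - {"dx":0,"dy":0.03,"dz":0.087,"twist":0,"claw":1}
    - {"dx":0,"dy":0.04,"dz":0.087,"twist":0,"claw":1}
    - {"dx":0,"dy":0.042,"dz":0.087,"twist":0,"claw":1}
    - {"dx":0,"dy":0.042,"dz":0.087,"twist":0,"claw":1}

```text
time_s: 17.4
position: [0.5314, -0.1218, 0.1243]
tcp_rot: [-1.294, -1.061, 1.065]
contact_force: [-0.2, -0.1, 0.3]
width: 0.007
```

```bash
python3 - <<'E'
from h import *
s=bot.read_state();P,R=tool(s);print(s["time_s"],P,s["contact_force"],s["width"])
q=cam("side");L=np.array([.6172,-.1385,.085]);
S=[(pose(coupler(),L,np.radians(-11.24)),(0,0,255)),(pose(circ(.003,0),P,0),(0,255,0))]
overlay(q,S,(225,120,305,200),4.8,"g1.png")
to(.5309,-.1213,.105,-11.24)
E
```

```text
17.4 [ 0.53140646 -0.12183967  0.12430846] [-0.161448   -0.14659697  0.28398088] 0.006898686015944083
dx 0.0004 dy 0.0201 dz 0.0011 twist [np.float64(-0.01), np.float64(179.99)]
```

View pics/g1.png

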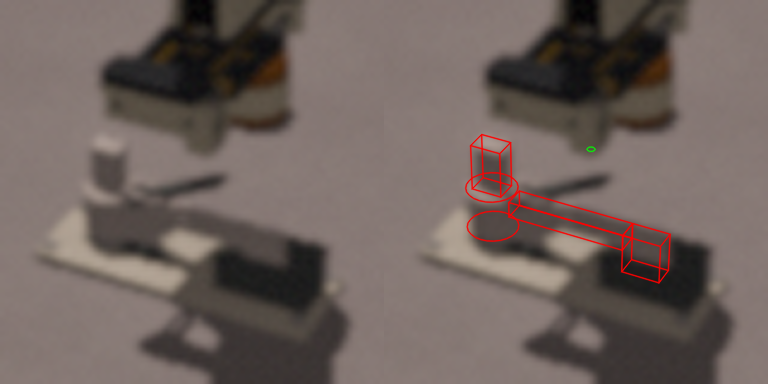

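send_rows:
  steps:
    - {"dx":0,"dy":0.006,"dz":0.001,"twist":0,"claw":1}
    - {"dx":0,"dy":0.012,"dz":0.001,"twist":0,"claw":1}
    - {"dx":0,"dy":0.017,"dz":0.001,"twist":0,"claw":1}
    - {"dx":0,"dy":0.02,"dz":0.001,"twist":0,"claw":1}
    - {"dx":0,"dy":0.022,"dz":0.001,"twist":0,"claw":1}

```text
time_s: 17.87
position: [0.5305, -0.1215, 0.1032]
tcp_rot: [-1.295, -1.063, 1.064]
contact_force: [0.2, -0.5, -0.9]
width: 0.007
```

send_rows:
  steps:
    - {"dx":0,"dy":0.001,"dz":0,"twist":0,"claw":1}
    - {"dx":0,"dy":0.002,"dz":0,"twist":0,"claw":1}
    - {"dx":0,"dy":0.003,"dz":0,"twist":0,"claw":1}
    - {"dx":0,"dy":0.004,"dz":0,"twist":0,"claw":1}
    - {"dx":0,"dy":0.005,"dz":0,"twist":0,"claw":1}

```text
time_s: 18.28
position: [0.5313, -0.1216, 0.0995]
tcp_rot: [-1.297, -1.064, 1.063]
contact_force: [-1.0, 1.3, 7.4]
width: 0.004
```

send_rows:
  steps:
    - {"dx":0,"dy":0.001,"dz":0,"twist":0,"claw":1}
    - {"dx":0,"dy":0.002,"dz":0,"twist":0,"claw":1}
    - {"dx":0,"dy":0.003,"dz":0,"twist":0,"claw":1}
    - {"dx":0,"dy":0.004,"dz":0,"twist":0,"claw":1}
    - {"dx":0,"dy":0.005,"dz":0,"twist":0,"claw":1}

```text
time_s: 18.7
position: [0.5312, -0.1216, 0.0947]
tcp_rot: [-1.297, -1.064, 1.063]
contact_force: [-2.2, -0.2, 7.1]
width: 0.008
```

send_rows:
  steps:
    - {"dx":0,"dy":0.0015,"dz":0,"twist":0,"claw":1}
    - {"dx":0,"dy":0.003,"dz":0,"twist":0,"claw":1}
    - {"dx":0,"dy":0.0045,"dz":0,"twist":0,"claw":1}
    - {"dx":0,"dy":0.006,"dz":0,"twist":0,"claw":1}
    - {"dx":0,"dy":0.0075,"dz":0,"twist":0,"claw":1}

```text
time_s: 19.12
position: [0.5308, -0.1216, 0.0871]
tcp_rot: [-1.296, -1.064, 1.063]
contact_force: [-2.5, 0.5, 8.1]
width: 0.003
```

send_rows:
  steps:
    - {"dx":0,"dy":0.0015,"dz":0,"twist":0,"claw":1}
    - {"dx":0,"dy":0.003,"dz":0,"twist":0,"claw":1}
    - {"dx":0,"dy":0.0045,"dz":0,"twist":0,"claw":1}
    - {"dx":0,"dy":0.006,"dz":0,"twist":0,"claw":1}
    - {"dx":0,"dy":0.0075,"dz":0,"twist":0,"claw":1}

```text
time_s: 19.53
position: [0.5303, -0.1216, 0.0794]
tcp_rot: [-1.296, -1.063, 1.064]
contact_force: [-3.6, 1.4, 8.1]
width: 0.003
```

send_rows:
  steps:
    - {"dx":0,"dy":0.0015,"dz":0,"twist":0,"claw":1}
    - {"dx":0,"dy":0.003,"dz":0,"twist":0,"claw":1}
    - {"dx":0,"dy":0.0045,"dz":0,"twist":0,"claw":1}
    - {"dx":0,"dy":0.006,"dz":0,"twist":0,"claw":1}

```text
time_s: 19.87
position: [0.5298, -0.1216, 0.0731]
tcp_rot: [-1.295, -1.062, 1.064]
contact_force: [-4.6, 2.0, 7.1]
width: 0.002
```

send_rows:
  steps:
    - {"dx":0,"dy":0.001,"dz":0,"twist":0,"claw":1}
    - {"dx":0,"dy":0.002,"dz":0,"twist":0,"claw":1}
    - {"dx":0,"dy":0.003,"dz":0,"twist":0,"claw":1}
    - {"dx":0,"dy":0.004,"dz":0,"twist":0,"claw":1}

```text
time_s: 20.2
position: [0.5295, -0.1216, 0.069]
tcp_rot: [-1.294, -1.062, 1.064]
contact_force: [-4.8, 1.4, 6.4]
width: 0.009
```

send_rows:
  steps:
    - {"dx":0,"dy":0.0005,"dz":0,"twist":0,"claw":1}
    - {"dx":0,"dy":0.001,"dz":0,"twist":0,"claw":1}
    - {"dx":0,"dy":0.0015,"dz":0,"twist":0,"claw":1}

```text
time_s: 20.45
position: [0.5294, -0.1215, 0.0674]
tcp_rot: [-1.294, -1.062, 1.064]
contact_force: [-5.7, 0.8, 6.1]
width: 0.005
```

send_rows:
  steps:
    - {"dx":0,"dy":0.0003,"dz":0,"twist":0,"claw":1}
    - {"dx":0,"dy":0.0006,"dz":0,"twist":0,"claw":1}

```text
time_s: 20.62
position: [0.5293, -0.1215, 0.0669]
tcp_rot: [-1.294, -1.062, 1.064]
contact_force: [-6.3, 2.4, 9.3]
width: 0.003
```

send_rows:
  steps:
    - {"dx":0,"dy":0.0004,"dz":0,"twist":0,"claw":1}
    - {"dx":0,"dy":0.0007,"dz":0,"twist":0,"claw":1}

```text
time_s: 20.78
position: [0.5294, -0.1215, 0.0665]
tcp_rot: [-1.294, -1.062, 1.064]
contact_force: [-7.5, 2.1, 11.5]
width: 0.008
```

send_rows:
  steps:
    - {"dx":0,"dy":0.0004,"dz":0,"twist":0,"claw":1}
    - {"dx":0,"dy":0.0006,"dz":0,"twist":0,"claw":1}

```text
time_s: 20.95
position: [0.5294, -0.1216, 0.0661]
tcp_rot: [-1.294, -1.062, 1.065]
contact_force: [-7.0, 3.5, 13.1]
width: 0.008
```

send_rows:
  steps:
    - {"dx":0,"dy":0.0006,"dz":0,"twist":0,"claw":1}
    - {"dx":0,"dy":0.001,"dz":0,"twist":0,"claw":1}
    - {"dx":0,"dy":0.001,"dz":0,"twist":0,"claw":1}

```text
time_s: 21.2
position: [0.5294, -0.1216, 0.0654]
tcp_rot: [-1.295, -1.062, 1.065]
contact_force: [-7.8, 2.8, 13.8]
width: 0.01
```

send_rows:
  steps:
    - {"dx":0,"dy":0.0005,"dz":0,"twist":0,"claw":1}
    - {"dx":0,"dy":0.0005,"dz":0,"twist":0,"claw":1}

```text
time_s: 21.37
position: [0.5294, -0.1216, 0.0651]
tcp_rot: [-1.295, -1.062, 1.065]
contact_force: [-9.5, 4.0, 16.5]
width: 0.004
```

```bash
python3 - <<'E'
from h import *
s=bot.read_state();P,R=tool(s);print(s["time_s"],P,s["contact_force"],np.round(R,4))
q=cam("side");L=np.array([.6172,-.1385,.085]);
lev=boxpts(-.108,-.03,-.008,.008,-.024,-.018)
S=[(pose(coupler(),L,np.radians(-11.24)),(0,0,255)),(pose(lev,L,np.radians(-11.24)),(255,0,0)),(pose(circ(.003,0),P,0),(0,255,0))]
overlay(q,S,(230,140,300,200),5.5,"g2.png")
E
```

```text
21.3667 [ 0.52939079 -0.12160058  0.06505685] [-9.46065484  4.04540278 16.46634004] [[ 1.949e-01 -1.800e-03 -9.808e-01]
 [ 9.808e-01 -2.000e-04  1.949e-01]
 [-6.000e-04 -1.000e+00  1.700e-03]]
```

View pics/g2.png

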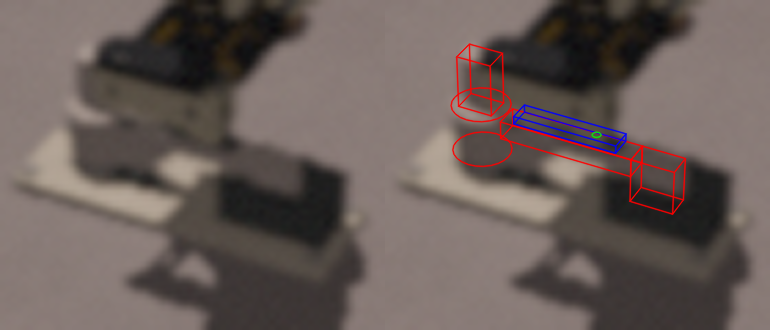

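send_rows:
  steps:
    - {"dx":0,"dy":0.0008,"dz":0,"twist":0,"claw":1}
    - {"dx":0,"dy":0.0008,"dz":0,"twist":0,"claw":1}

```text
time_s: 21.58
position: [0.5294, -0.1216, 0.0645]
tcp_rot: [-1.295, -1.062, 1.065]
contact_force: [-10.4, 3.0, 19.1]
width: 0.005
```

send_rows:
  steps:
    - {"dx":0,"dy":-0.002,"dz":0,"twist":0,"claw":1}
    - {"dx":0,"dy":-0.005,"dz":0,"twist":0,"claw":1}
    - {"dx":0,"dy":-0.012,"dz":0,"twist":0,"claw":1}
    - {"dx":0,"dy":-0.03,"dz":0,"twist":0,"claw":1}
    - {"dx":0,"dy":-0.06,"dz":0,"twist":0,"claw":1}
    - {"dx":0,"dy":-0.1,"dz":0,"twist":0,"claw":1}
    - {"dx":0,"dy":-0.13,"dz":0,"twist":0,"claw":1}
    - {"dx":0,"dy":-0.15,"dz":0,"twist":0,"claw":1}
    - {"dx":0,"dy":-0.15,"dz":0,"twist":0,"claw":1}

```text
time_s: 22.33
position: [0.5335, -0.1218, 0.2188]
tcp_rot: [-1.301, -1.07, 1.059]
contact_force: [0.9, -0.0, 1.3]
width: 0.007
```

```bash
python3 - <<'E'
from h import *
s=bot.read_state();P,R=tool(s);print(s["time_s"],P,s["contact_force"])
q=cam("side");p=cam("top");L=np.array([.6172,-.1385,.085]);yaw=np.radians(-11.24);c,sn=np.cos(yaw),np.sin(yaw)
lev=boxpts(-.108,-.03,-.008,.008,-.024,-.018)
S=[(pose(coupler(),L,yaw),(0,0,255)),(pose(lev,L,yaw),(255,0,0))]
overlay(q,S,(230,130,300,200),5.5,"h1.png")
C=cloud(q)[130:200,230:300].reshape(-1,3);d=C-L;l=np.c_[d[:,0]*c+d[:,1]*sn,-d[:,0]*sn+d[:,1]*c,C[:,2]]
for a in np.arange(-.14,.02,.01):
    m=(abs(l[:,0]-a)<.005)&(abs(l[:,1])<.012)&(l[:,2]>.03);print(round(a,3),m.sum(),np.round(np.percentile(l[m,2],[50,90]),3) if m.sum() else "")
E
```

```text
22.3333 [ 0.53348189 -0.12175123  0.2187711 ] [ 0.89633319 -0.0156382   1.25549732]
-0.14 18 [0.058 0.062]
-0.13 16 [0.057 0.061]
-0.12 16 [0.059 0.062]
-0.11 18 [0.059 0.065]
-0.1 17 [0.063 0.066]
-0.09 17 [0.06  0.067]
-0.08 18 [0.064 0.068]
-0.07 13 [0.059 0.069]
-0.06 17 [0.062 0.068]
-0.05 30 [0.056 0.069]
-0.04 27 [0.059 0.068]
-0.03 31 [0.057 0.069]
-0.02 31 [0.064 0.1  ]
-0.01 37 [0.085 0.104]
0.0 29 [0.087 0.104]
0.01 16 [0.083 0.104]
```

View pics/h1.png

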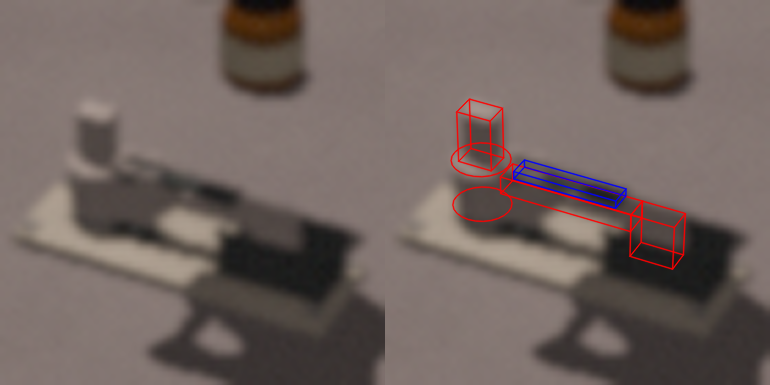

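Lever height now reads a constant ~0.067 m along its length (it lies flat), with the lug top at 0.104 and tail bar top at 0.061. I'll back the arm off for one clear overhead check.

send_rows:
  steps:
    - {"dx":-0.03,"dy":0,"dz":0,"twist":0,"claw":1}
    - {"dx":-0.07,"dy":0,"dz":0,"twist":0,"claw":1}
    - {"dx":-0.11,"dy":0,"dz":0,"twist":0,"claw":1}
    - {"dx":-0.15,"dy":0,"dz":0,"twist":0,"claw":1}
    - {"dx":-0.19,"dy":0,"dz":0,"twist":0,"claw":1}
    - {"dx":-0.23,"dy":0,"dz":0,"twist":0,"claw":1}
    - {"dx":-0.26,"dy":0,"dz":0,"twist":0,"claw":1}
    - {"dx":-0.28,"dy":0,"dz":0,"twist":0,"claw":1}
    - {"dx":-0.28,"dy":0,"dz":0,"twist":0,"claw":1}

```text
time_s: 23.18
position: [0.4743, -0.3992, 0.2108]
tcp_rot: [-1.294, -1.059, 1.062]
contact_force: [1.1, 0.3, 0.0]
width: 0.005
```

```bash
python3 - <<'E'
from h import *
s=bot.read_state();print(s["time_s"],s["position"],s["contact_force"])
p=cam("top");save(p,"end_top.png");L=np.array([.6172,-.1385,.085]);yaw=np.radians(-11.24)
S=[(pose(coupler(),L,yaw),(0,0,255))]
overlay(p,S,(285,150,335,245),6.3,"end_crop.png")
for l in("mug_mid","jar_mid","spanner_mid"): print(l,[(np.round(b["box"]),round(b["confidence"],2)) for b in models.boxes_of(p,l)[:1]])
E
```

```text
23.1833 [ 0.47431281 -0.39919663  0.21080018] [1.06868777 0.33564542 0.01511003]
mug_mid [(array([259., 132.,  35.,  33.]), 0.88)]
jar_mid []
spanner_mid [(array([161., 204.,  40.,  33.]), 0.68)]
```

View pics/end_crop.png

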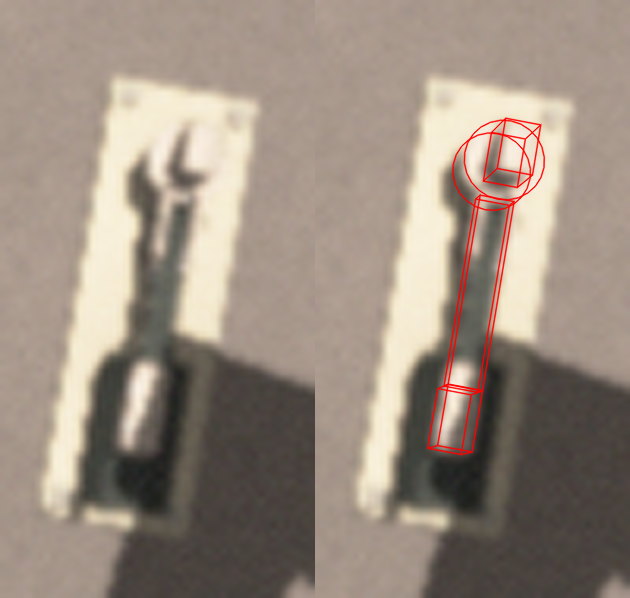

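View pics/end_top.png

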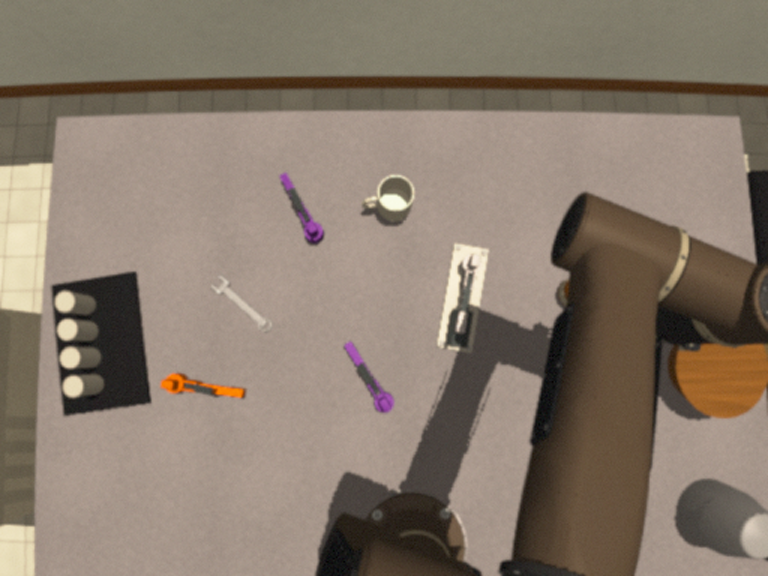

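The overhead view shows the coupler on the bracket with its tail in the fork at crop (143,405) and the lever lying flat over the bar. The mug and spanner have not moved. The jar is only hidden behind the raised arm in this view, and the earlier side views show it standing in place.

```bash
python3 - <<'E'
from cell import bot
print(bot.finish_job())
E
```

```text
the job is handed in; nothing more can be done
None
```

The coupler is seated on the ball stud with its tail in the fork, the latch lever is pressed flat, and the job is handed in at about 23 s.

**What I did:** I found the stud near the front of its slot from the camera images and gripped the bare-metal coupler by its lug. I then lowered it over the ball in steps of 2 mm or less. It met no resistance until the expected home height, where I pressed it with about 10 N and released it. With the fingers shut I pushed the lever down (6–8 N on the way, 19 N at the stop) and moved the arm clear.

**Last checks:**
- **Seating:** depth readings put the lug top at 0.104 m and the tail bar at about 0.061 m, as they should be when home.
- **Latch:** the lever reads about 0.067 m along its length, so it lies flat. At the end of the press the fingertip read about 2 mm lower than that, which I put down to give in the fingers.
- **Bystanders:** the mug and spanner are where they were. In the final overhead picture the network did not find the jar because the arm was in front of it. The side pictures taken up to the lever press showed it standing, and the arm never worked near it.

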